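# Index a filter changer by four clicks and start the reading

## Robot

A 7-joint arm with a two-finger parallel gripper is mounted at the origin on the work surface. World frame = base frame: x ahead of the robot, y to its left, z up, the work surface at z = 0. Lengths are in m, angles in rad, forces in N, time in s.
With the tool pointing down it reaches from about 0.35 to 0.9 m from the base axis. Payload 8.1 kg.
Tool frame: the origin (TCP) lies on the centre line of the jaws, within the pads' length; the fingertips stand 14 mm ahead of it and the grasp point (between the pads) lies 5 mm behind it (arm.tip_reach is the distance from the TCP to the fingertips, in m); z points along the fingers, y is the direction in which the jaws open and shut (so a half turn about z gives the same grasp; the last joint's range is limited). The gripper opens to 92 mm and grips with 3 to 60 N. Pads are 19 mm wide; open, the fingers measure 130 mm over their backs; the gripper's body (75 mm by 190 mm) begins 47 mm behind the grasp point.
Start: joints at [-1.375, 0.434, 0.025, 1.573, -0.012, 1.134, -0.075], TCP at [0.184, 0.597, 0.204] pointing down, gripper open.
Joint ranges: [-2.62, 2.62], [-0.44, 2.09], [-1.27, 1.32], [0.08, 2.57], [-1.32, 4.46], [0.12, 2], [-2.74, 2.74]. Speed limits (rad/s): [2.22, 2.22, 3.01, 3.01, 3.14, 3.14, 3.14].

## Interface

Orientations are given as a rotation vector (axis times angle).
In Python, from cell import sensors, vision, arm, nets gives the robot as it stands.
- The arm moves only by the shell command python3 -m handwheel 'ROWS' [FORCE]. ROWS is JSON, a list of rows, each an object of numbers: "tx", "ty", "tz": the shift along the tool's x, y, z in cm; "wx", "wy", "wz": the turn, a rotation vector about the tool's x, y, z in degrees; "claw": the opening, from 0 (shut) to 1 (fully open). A call has 1 to 12 rows; each row is the pose to reach, as a shift and turn from the pose commanded when the call began, along the tool's axes at that moment; what a row does not reach only later rows make up. A row lasts 1/12 s, in which the tool goes at most 41.7 mm and 7.16 degrees, less where a joint would pass 70% of its speed; a pose out of reach is approached as far as the arm can. A call with a gripper value outside its range is refused whole. The fingers move at their own pace and stop on an object; FORCE is the grip in N (left out, the last holds). Time passes only in rows, so rows that repeat a pose let the fingers close. It gives the time, the measured TCP pose, the force and the opening at its end, in the units of the state.
- sensors.observe(): the state, without advancing time (a new reading comes with each control period).
- vision.get_image(name): name is "side" or "top"; returns (picture, depth): 420x560x3 uint8, blue, green, red; 420x560 float32, m along the optical axis (not along the pixel's ray), 0 where there is no reading.
- vision.camera_model(name): a dict with "K" (3x3 intrinsics, pixels), "xyz" and "attitude" of the camera in the world. Camera axes: x right, y down, z forward; pixel columns grow to the right and rows downward; lengths in m; the calibration is good to about 2 mm. A picture is of the moment at which its call begins. camera_model takes no time and is no camera call.
- arm.sign_off(): hands the job in, once; it reports no verdict.
Trained networks look in the newest picture that a camera, given by its name, has taken for a name from the list of things; names that differ only in an ending like _2 or _b are one class to them, and where a whole thing is asked for, a point or a joint stands for the part that bears it (a point fixed in the world has none). Each returns a list of dicts, best first, with "score" (0 to 1); they miss things now and then, are a little off and sometimes report something else, mostly with a low value. They report only what shows in the picture. A call takes as long as a camera call. They do not tell look-alikes from the thing itself.
- nets.cut_out(label, camera): "region" (420x560 bool, what is visible of it) and "uv" ([column, row] in pixels, amid what is visible of it).
The state is a dict: "clock": time; "joints": joint angles; "dq": joint speeds; "joint_efforts": joint torques, N m; "position": TCP position; "ee_rot": TCP orientation; "force": force on the tool from outside, world axes, zero at the start; "ft_torque": the same for the moment, N m; "width": opening from 0.0 (shut) to 1.0 (fully open).
Only numpy, scipy, OpenCV 4.12 (cv2) and the standard library are available. Lean on these libraries where they do the work, as an engineer would, in place of code of your own. Each camera call takes 0.05 s, during which the arm holds its last target.

## Task

With a fingertip, push the upright stud on the filter changer's click-stop dial round clockwise (seen from above) by exactly four clicks from where it now stands, and leave it resting in that fourth click. Only then press the round start button on the separate switch box all the way down and let it come back up. Push gently, do not grip the stud, and leave the vial, jar and beaker where they are.

Things in the scene. Friction and masses are not known exactly. Their poses are not given: they have to be found in the camera images.
- changer: the filter changer: a fixed white housing, 150 x 150 mm and 55 mm high, with a short dark lens tube of 40 mm diameter, 35 mm long, on its +x side. Origin: centre of its underside. The dial sits centrally on its top
- dial: the dial: a black disc with a ribbed rim, 112 mm across, its flat face 67 mm above the bench, turning about the vertical. Origin: on its axis, 55 mm above the bench; z up; its yaw falls 24 degrees per click clockwise. Its stud stands in direction -60 degrees from its own x axis. It starts at rest in a click, the third of 11 from the anticlockwise end; both ends have stops, the clockwise one four clicks beyond the one wanted
- dial_centre (a point): centre of the dial, on its axis, level with its face. Clicks are 24 degrees apart (17.6 mm of arc at the stud); 11 black ticks on the housing mark them. The resistance is greatest on leaving a click and fades to nothing half-way to the next (12 degrees); just past that the dial jumps ahead by itself into the next click and stays
- stud_top (a point): centre of the top of the dial's stud: an upright steel pin, 16 mm in diameter, 30 mm tall above the dial's face, its top 97 mm above the bench. It is fixed to the dial and goes round with it, 42 mm from the axis. About 4 N sideways at the stud makes the dial leave a click
- switchbox: the switch box: a fixed grey box 110 (x) x 90 (y) mm, 45 mm high, with the start button on its top and a flat dark panel beyond it. Origin: centre of its underside
- start_top (a point): centre of the top of the start button: a round white push button 32 mm in diameter in a black collar; pressed straight down
- start (a joint): travel of the start button: 0 up, 0.006 m fully down; spring return, about 5 N to push fully down
- vial: small amber glass sample vial, 28 mm across, 60 mm tall, a bystander standing loose on the bench. Origin: centre of its underside
- jar: white screw-top jar, 60 mm across, 80 mm tall, a bystander standing loose on the bench. Origin: centre of its underside
- beaker: small glass beaker, 60 mm across the rim, 70 mm tall, a bystander standing loose on the bench. Origin: centre of its underside
There are look-alikes about, which are no part of the job. Of the things that look like the changer, the larger one is meant. Leave any purple or turquoise look-alike of the switchbox alone.

How it is judged:
By the outcome, as a careful person would: the job done as asked, in the order asked, and still so for the second after the job is handed in, with the robot touching nothing.
It also fails if it takes over 51 s, if anything falls off the work surface, if the arm or the gripper's body presses on something with over 40 N, if the wrist force passes 120 N, or if a joint passes its speed limit or range.

## Working session

There is one attempt and no reset: what is moved stays moved. The work goes in short steps, Python scripts to look and compute and a shell command to move; the robot and the scene stay as the last step left them, time stands still between calls to the robot, and variables do not carry over. Pictures are saved under pics/ and viewed, and the job is handed in when it is done.

```bash
ls; mkdir -p pics; cat > h.py <<'E'
import numpy as np,cv2
from cell import sensors,vision,arm,nets
from scipy.spatial.transform import Rotation as R
def cam(n):
    m=vision.camera_model(n);a=np.array(m["attitude"],float)
    Rm=a if a.shape==(3,3) else R.from_rotvec(a).as_matrix()
    return np.array(m["K"]),np.array(m["xyz"]),Rm
def unproj(n,u,v,d):
    K,t,Rm=cam(n);u=np.asarray(u,float);v=np.asarray(v,float)
    p=np.stack([(u-K[0,2])/K[0,0]*d,(v-K[1,2])/K[1,1]*d,d+0*u],-1)
    return p@Rm.T+t
def atz(n,u,v,z):
    K,t,Rm=cam(n);r=Rm@np.array([(u-K[0,2])/K[0,0],(v-K[1,2])/K[1,1],1]);return t+r*(z-t[2])/r[2]
def proj(n,p):
    K,t,Rm=cam(n);q=K@(Rm.T@(np.array(p)-t));return q[:2]/q[2]
E
python3 - <<'E'
from h import *
print(vision.camera_model("top"),vision.camera_model("side"))
for n in("top","side"):
    im,d=vision.get_image(n);cv2.imwrite(f"pics/{n}0.png",im);np.save(f"{n}0.npy",d)
print(sensors.observe())
E
```

```text
pics
{'K': array([[391.86202363,   0.        , 276.02929718],
       [  0.        , 391.86202363, 209.96569692],
       [  0.        ,   0.        ,   1.        ]]), 'xyz': array([0.43436103, 0.0994002 , 1.0814808 ]), 'attitude': array([-2.15745121,  2.20363411, -0.10056477])} {'K': array([[419.5976337 ,   0.        , 279.98092876],
       [  0.        , 419.5976337 , 212.57254175],
       [  0.        ,   0.        ,   1.        ]]), 'xyz': array([ 0.1119013 , -0.35577744,  0.62892901]), 'attitude': array([-2.13570016,  0.86248695, -0.39626777])}
{'clock': 0.1, 'joints': array([-1.3746236 ,  0.43513501,  0.02500068,  1.57395725, -0.01159433,
        1.13399792, -0.07508139]), 'dq': array([ 0.00145033, -0.00153698,  0.00021078, -0.00146149, -0.00035273,
       -0.00063018, -0.00197651]), 'joint_efforts': array([ 3.24985245e-03, -6.69128537e+01,  9.88043658e-01, -3.15140426e+01,
       -6.04389282e-02,  3.74133652e-02,  5.26376255e-05]), 'position': array([0.18389976, 0.59684931, 0.20315405]), 'ee_rot': array([-4.67670735e-01, -3.10652461e+00,  2.12239770e-03]), 'force': array([0.92960825, 0.23496692, 0.39238098]), 'ft_torque': array([-0.04247887, -0.0244855 , -0.00735518]), 'width': 0.9994611030516514}
```

View pics/top0.png

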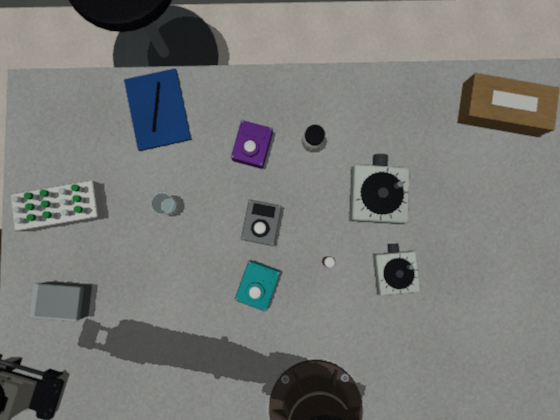

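View pics/side0.png

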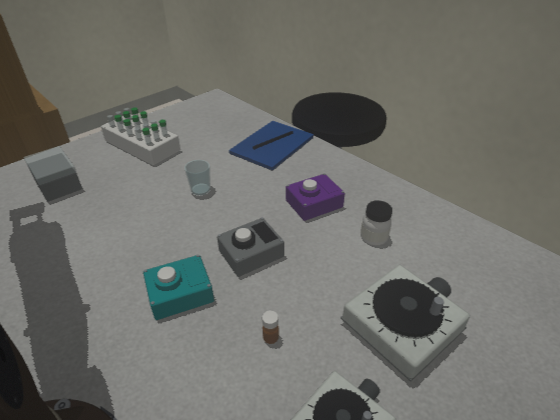

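Top view: the two changers are at (381,193) and (398,273), and the upper one is larger, so it is the one meant. The switch boxes are grey (262,222), purple (252,145) and turquoise (258,285), and the grey one is meant. The beaker is at (167,204), the jar at (315,137) and the vial at (329,262). I'll confirm this in a crop and measure.

```bash
python3 - <<'E'
from h import *
im=cv2.imread("pics/top0.png");d=np.load("top0.npy")
c=cv2.resize(im[130:310,225:435],None,fx=3.5,fy=3.3,interpolation=cv2.INTER_CUBIC);cv2.imwrite("pics/crop0.png",c)
for cn in("top","side"):
  vision.get_image(cn)
  for l in("changer","dial","stud_top","switchbox","start_top","vial","jar","beaker"):
    for r in nets.cut_out(l,cn)[:3]:
        u,v=r["uv"];ys,xs=np.nonzero(r["region"])
        z=dict(dial=.067,stud_top=.097,changer=.055,switchbox=.045,start_top=.055).get(l,.06)
        print(cn,l,round(r["score"],2),np.round(r["uv"],1),len(xs),(xs.min(),xs.max(),ys.min(),ys.max()),np.round(atz(cn,u,v,z)[:2],4))
u,v=np.meshgrid(np.arange(560),np.arange(420))
P=unproj("top",u,v,d)
for n,(a,b) in dict(dial=(382,193),house=(356,170),btn=(260,228),panel=(263,210)).items(): print(n,P[b,a])
# dial ring/ stud pts by height
m=(abs(u-381)<40)&(abs(v-193)<40)
for lo,hi in((.05,.06),(.064,.07),(.085,.1)):
    k=m&(P[...,2]>lo)&(P[...,2]<hi);q=P[k];print(lo,k.sum(),q.mean(0).round(4),q.min(0).round(4),q.max(0).round(4))
E
```

```text
top changer 0.77 [395.9 271. ] 1880 (np.int64(374), np.int64(420), np.int64(243), np.int64(294)) [ 0.3568 -0.2162]
top changer 0.56 [381.1 194.4] 3355 (np.int64(351), np.int64(409), np.int64(154), np.int64(223)) [ 0.5579 -0.1866]
top changer 0.47 [383.4 193.8] 1440 (np.int64(361), np.int64(405), np.int64(171), np.int64(212)) [ 0.5594 -0.1928]
top dial 0.92 [382.5 193.3] 1512 (np.int64(361), np.int64(404), np.int64(171), np.int64(213)) [ 0.5593 -0.1871]
top dial 0.81 [398.4 274.1] 742 (np.int64(384), np.int64(415), np.int64(258), np.int64(288)) [ 0.3497 -0.2186]
top stud_top 0.92 [401.2 271.4] 748 (np.int64(384), np.int64(415), np.int64(258), np.int64(288)) [ 0.3587 -0.2165]
top stud_top 0.69 [382.4 193.1] 1508 (np.int64(361), np.int64(403), np.int64(171), np.int64(213)) [ 0.5561 -0.1784]
top switchbox 0.95 [260.7 222. ] 1343 (np.int64(242), np.int64(281), np.int64(200), np.int64(244)) [0.4922 0.133 ]
top switchbox 0.75 [259.8 283.6] 1510 (np.int64(235), np.int64(280), np.int64(261), np.int64(310)) [0.3312 0.1383]
top switchbox 0.63 [254.  145.4] 1399 (np.int64(231), np.int64(272), np
[... 2277 characters left out ...]
.int64(200), np.int64(244)) [ 0.6973 -0.0214]
side jar 0.47 [407.8 307. ] 3199 (np.int64(372), np.int64(443), np.int64(279), np.int64(335)) [ 0.5618 -0.1909]
side beaker 0.81 [199.6 175.9] 724 (np.int64(184), np.int64(209), np.int64(160), np.int64(195)) [0.5351 0.3593]
dial [ 0.56022968 -0.18602916  0.06618783]
house [ 0.62527983 -0.12365544  0.05098092]
btn [0.47553973 0.13441386 0.06591942]
panel [0.52389488 0.12629554 0.04594507]
0.05 1585 [ 0.5606 -0.1838  0.0538] [ 0.4838 -0.2647  0.05  ] [ 0.6646 -0.1082  0.0599]
0.064 1126 [ 0.5619 -0.1861  0.0664] [ 0.5077 -0.2437  0.064 ] [ 0.6189 -0.1311  0.07  ]
0.085 35 [ 0.5804 -0.2249  0.0942] [ 0.5735 -0.234   0.0856] [ 0.5878 -0.2178  0.0979]
```

View pics/crop0.png

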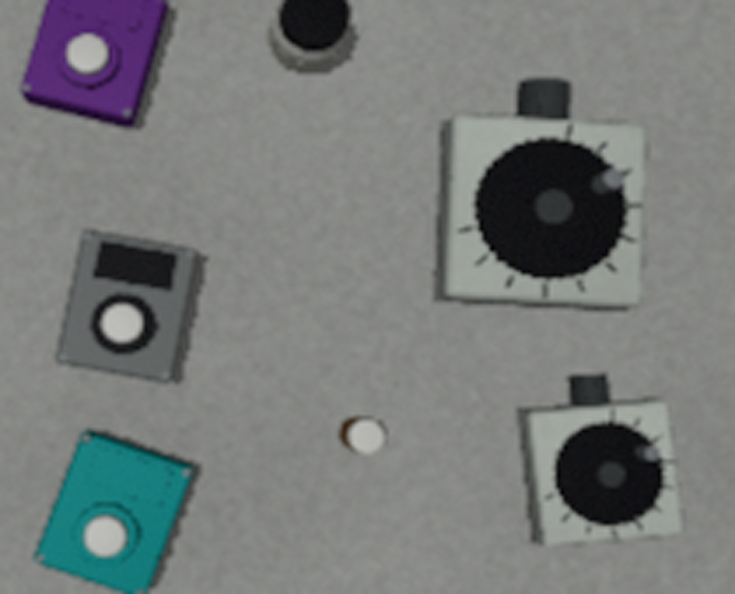

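The crop confirms it: the larger changer is at top right, its stud is at crop (608,180) about the third tick, and the grey box has a black collar and panel. Next I'll refine the geometry.

```bash
python3 - <<'E'
from h import *
from scipy.optimize import least_squares
ims=[vision.get_image("top") for _ in range(6)]
im=np.mean([i[0] for i in ims],0);D=np.median([i[1] for i in ims],0)
g=im.mean(2)
u,v=np.meshgrid(np.arange(560),np.arange(420));P=unproj("top",u,v,D)
K,t,Rm=cam("top")
# plane points at z
def plane(z):
    r=np.stack([(u-K[0,2])/K[0,0],(v-K[1,2])/K[1,1],1+0*u],-1)@Rm.T
    return t+r*((z-t[2])/r[...,2])[...,None]
# dial black face
Q=plane(.067);m=(g<35)&(np.hypot(Q[...,0]-.5605,Q[...,1]+.187)<.075)&(np.hypot(Q[...,0]-.64,Q[...,1]+.187)>.03)
n,lab,st,ce=cv2.connectedComponentsWithStats(m.astype(np.uint8));i=1+np.argmax(st[1:,4]);
cn,_=cv2.findContours((lab==i).astype(np.uint8),0,1);pts=cv2.convexHull(cn[0])[:,0]
W=np.array([atz("top",a,b,.067)[:2] for a,b in pts]);
s=least_squares(lambda p:np.hypot(W[:,0]-p[0],W[:,1]-p[1])-p[2],[.56,-.187,.056],loss="soft_l1",f_scale=.001).x
print("dial fit",s)
# ticks polar
Q=plane(.055);
for rr in(.063,.066,.069):
    a=np.radians(np.arange(0,360,2));
    px=np.array([proj("top",[s[0]+rr*np.cos(x),s[1]+rr*np.sin(x),.055]) for x in a],np.float32)
    val=cv2.remap(g.astype(np.float32),px[:,0][None],px[:,1][None],cv2.INTER_CUBIC)[0]
    print(rr,[(int(np.degrees(a[k])),int(val[k])) for k in range(180) if val[k]<val[k-1] and val[k]<=val[(k+1)%180] and val[k]<np.median(val)-12])
# stud
k=(P[...,2]>.085)&(P[...,2]<.105)&(np.hypot(P[...,0]-s[0],P[...,1]-s[1])<.06);print("stud",P[k].mean(0),np.median(P[k],0),k.sum())
for x in np.array([[400,182],[401,183],[402,184],[400,185],[403,182]]): print(x,g[x[1],x[0]],P[x[1],x[0]].round(4))
# button
m=(g>170)&(abs(u-260)<12)&(abs(v-228)<12);print("btn",m.sum(),P[m].mean(0),np.median(P[m],0),np.ptp(P[m],0)); 
for row in range(218,242,2): print(row,P[row,244:278:2,2].round(3))
E
```

```text
dial fit [ 0.56070007 -0.18520087  0.05433161]
0.063 [(102, 96), (128, 98), (152, 83), (176, 97), (202, 97), (226, 99), (248, 99), (260, 132), (272, 89), (288, 114), (294, 103), (304, 102), (318, 100), (324, 134), (332, 139), (342, 109)]
0.066 [(102, 111), (128, 103), (152, 82), (176, 99), (202, 106), (226, 86), (248, 91), (272, 100), (296, 90), (318, 105), (342, 95)]
0.069 [(102, 135), (128, 128), (152, 126), (176, 110), (202, 110), (226, 95), (248, 107), (272, 103), (296, 95), (318, 96), (342, 97)]
stud [ 0.58041428 -0.22469879  0.09456953] [ 0.58108013 -0.22439307  0.09548651] 36
[400 182] 108.77777777777777 [ 0.5839 -0.2252  0.0948]
[401 183] 107.66666666666667 [ 0.581  -0.2269  0.0968]
[402 184] 110.16666666666667 [ 0.5784 -0.2294  0.0966]
[400 185] 111.55555555555556 [ 0.5761 -0.2245  0.0958]
[403 182] 84.22222222222223 [ 0.5838 -0.2327  0.095 ]
btn 80 [0.47687503 0.13620145 0.06595784] [0.47689572 0.13683606 0.06592572] [0.02346435 0.02348177 0.00351791]
218 [-0.001  0.045  0.045  0.044  0.043  0.044  0.044  0.045  0.044  0.046
  0.044  0.043  0.042  0.044  0.044  0.045  0.045
[... 585 characters left out ...]
[0.044 0.044 0.045 0.045 0.057 0.056 0.066 0.066 0.066 0.066 0.065 0.055
 0.057 0.044 0.044 0.042 0.043]
232 [0.043 0.044 0.044 0.044 0.043 0.056 0.056 0.066 0.066 0.066 0.057 0.057
 0.042 0.044 0.043 0.043 0.043]
234 [0.044 0.044 0.043 0.044 0.044 0.045 0.056 0.057 0.058 0.057 0.056 0.055
 0.044 0.043 0.045 0.045 0.041]
236 [ 0.044  0.044  0.043  0.045  0.044  0.043  0.045  0.043  0.055  0.044
  0.043  0.043  0.044  0.045  0.043  0.044 -0.   ]
238 [ 0.044  0.043  0.044  0.045  0.042  0.045  0.044  0.046  0.043  0.044
  0.045  0.042  0.044  0.043  0.044  0.044 -0.002]
240 [-0.001 -0.001  0.043  0.045  0.045  0.044  0.043  0.045  0.043  0.042
  0.043  0.045  0.045  0.043  0.046  0.045 -0.002]
```

```bash
cat >> h.py <<'E'
C=np.array([.5615,-.1868])
def rel(p,yaw,o=None):
    o=o or sensors.observe();Rt=R.from_rotvec(o["ee_rot"]);y=np.radians(yaw)
    x=np.array([np.cos(y),np.sin(y),0]);z=np.array([0,0,-1.]);T=R.from_matrix(np.stack([x,np.cross(z,x),z],1))
    return np.round(np.r_[Rt.inv().apply(np.array(p)-o["position"])*100,(Rt.inv()*T).as_rotvec(degrees=True)],2)
def push(th,gap,z=.091):   # pose behind stud at angle th (deg), centre distance gap
    a=np.radians(th);t=np.array([np.sin(a),-np.cos(a)])
    q=C+.0425*np.array([np.cos(a),np.sin(a)])-gap*t
    return [*q,z],th-90
def st():
    o=sensors.observe();print(o["clock"],o["position"].round(4),o["ee_rot"].round(3),"F",o["force"].round(2),"w",round(o["width"],3),"q",o["joints"].round(2))
E
python3 - <<'E'
from h import *
st();p,y=push(-63.5,.034,.2);print(p,y,rel(p,y)); 
E
```

```text
1.3 [0.184  0.5973 0.2038] [0.468 3.107 0.   ] F [-0.22 -0.1   0.2 ] w 0.996 q [-1.37  0.43  0.02  1.57 -0.01  1.13 -0.08]
[np.float64(0.6108911753516357), np.float64(-0.20966398472235256), 0.2] -153.5 [-64.56 -64.55   0.38   0.     0.   -43.63]
```

```bash
python3 -m handwheel '[{"tx":-32,"ty":-32,"wz":-22,"claw":0},{"tx":-32,"ty":-32,"wz":-22,"claw":0},{"tx":-32,"ty":-32,"wz":-22,"claw":0},{"tx":-32,"ty":-32,"wz":-22,"claw":0},{"tx":-32,"ty":-32,"wz":-22,"claw":0},{"tx":-32,"ty":-32,"wz":-22,"claw":0},{"tx":-32,"ty":-32,"wz":-22,"claw":0},{"tx":-32,"ty":-32,"wz":-22,"claw":0},{"tx":-32,"ty":-32,"wz":-22,"claw":0},{"tx":-32,"ty":-32,"wz":-22,"claw":0},{"tx":-32,"ty":-32,"wz":-22,"claw":0},{"tx":-32,"ty":-32,"wz":-22,"claw":0}]' 20; python3 -c "
from h import *
st();p,y=push(-63.5,.034,.2);print(rel(p,y))"
```

```text
1.3 [0.184  0.5973 0.2038] [0.468 3.107 0.   ] F [-0.22 -0.1   0.2 ] w 0.996 q [-1.37  0.43  0.02  1.57 -0.01  1.13 -0.08]
[-64.56 -64.55   0.38   0.     0.   -43.63]invalid input
```

```bash
python3 -m handwheel '[{"tx":-4,"ty":0,"tz":0,"wx":0,"wy":0,"wz":0,"claw":0}]'; python3 -m handwheel --help
```

```text
clock: 1.38
position: [0.2127, 0.589, 0.2037]
ee_rot: [-0.448, -3.103, -0.002]
force: [-1.5, 0.5, 0.1]
width: 0.963invalid input: not JSON, or not a number
```

```bash
python3 -m handwheel '[{"tx":-28,"ty":-32,"tz":0,"wx":0,"wy":0,"wz":-22,"claw":0},{"tx":-28,"ty":-32,"tz":0,"wx":0,"wy":0,"wz":-22,"claw":0},{"tx":-28,"ty":-32,"tz":0,"wx":0,"wy":0,"wz":-22,"claw":0},{"tx":-28,"ty":-32,"tz":0,"wx":0,"wy":0,"wz":-22,"claw":0},{"tx":-28,"ty":-32,"tz":0,"wx":0,"wy":0,"wz":-22,"claw":0},{"tx":-28,"ty":-32,"tz":0,"wx":0,"wy":0,"wz":-22,"claw":0},{"tx":-28,"ty":-32,"tz":0,"wx":0,"wy":0,"wz":-22,"claw":0},{"tx":-28,"ty":-32,"tz":0,"wx":0,"wy":0,"wz":-22,"claw":0},{"tx":-28,"ty":-32,"tz":0,"wx":0,"wy":0,"wz":-22,"claw":0},{"tx":-28,"ty":-32,"tz":0,"wx":0,"wy":0,"wz":-22,"claw":0},{"tx":-28,"ty":-32,"tz":0,"wx":0,"wy":0,"wz":-22,"claw":0},{"tx":-28,"ty":-32,"tz":0,"wx":0,"wy":0,"wz":-22,"claw":0}]'; python3 -c "
from h import *
st();p,y=push(-63.5,.034,.2);print(rel(p,y))"
```

```text
clock: 2.38
position: [0.397, 0.194, 0.2041]
ee_rot: [-0.124, 3.138, -0.001]
force: [-0.4, 0.6, 0.1]
width: 0.105
2.3833 [0.397  0.194  0.2041] [-1.240e-01  3.138e+00 -1.000e-03] F [-0.4   0.59  0.06] w 0.105 q [-0.7   0.13  0.14  2.   -0.02  1.01  1.1 ]
[-1.814e+01 -4.193e+01  4.500e-01 -3.000e-02  4.000e-02 -2.198e+01]
```

```bash
python3 -m handwheel '[{"tx":-18.1,"ty":-41.9,"tz":0.4,"wx":0,"wy":0,"wz":-22,"claw":0},{"tx":-18.1,"ty":-41.9,"tz":0.4,"wx":0,"wy":0,"wz":-22,"claw":0},{"tx":-18.1,"ty":-41.9,"tz":0.4,"wx":0,"wy":0,"wz":-22,"claw":0},{"tx":-18.1,"ty":-41.9,"tz":0.4,"wx":0,"wy":0,"wz":-22,"claw":0},{"tx":-18.1,"ty":-41.9,"tz":0.4,"wx":0,"wy":0,"wz":-22,"claw":0},{"tx":-18.1,"ty":-41.9,"tz":0.4,"wx":0,"wy":0,"wz":-22,"claw":0},{"tx":-18.1,"ty":-41.9,"tz":0.4,"wx":0,"wy":0,"wz":-22,"claw":0},{"tx":-18.1,"ty":-41.9,"tz":0.4,"wx":0,"wy":0,"wz":-22,"claw":0},{"tx":-18.1,"ty":-41.9,"tz":0.4,"wx":0,"wy":0,"wz":-22,"claw":0},{"tx":-18.1,"ty":-41.9,"tz":0.4,"wx":0,"wy":0,"wz":-22,"claw":0},{"tx":-18.1,"ty":-41.9,"tz":0.4,"wx":0,"wy":0,"wz":-22,"claw":0},{"tx":-18.1,"ty":-41.9,"tz":0.4,"wx":0,"wy":0,"wz":-22,"claw":0}]'; python3 -c "
from h import *
st();p,y=push(-63.5,.034,.2);print(rel(p,y));p,y=push(-63.5,.034);print(rel(p,y))
for n in('side','top'):
  im,d=vision.get_image(n);cv2.imwrite('pics/'+n+'1.png',cv2.resize(im[120:,220:500],None,fx=2,fy=2))
"
```

```text
clock: 3.38
position: [0.6133, -0.2083, 0.1993]
ee_rot: [-0.727, 3.056, -0.003]
force: [-1.0, 0.3, -0.5]
width: 0.008
3.3833 [ 0.6133 -0.2083  0.1993] [-7.270e-01  3.056e+00 -3.000e-03] F [-0.96  0.3  -0.51] w 0.008 q [ 0.02  0.48  0.34  1.54 -0.17  1.15  2.43]
[ 0.28 -0.01 -0.07 -0.11 -0.02  0.28]
[ 2.800e-01  1.000e-02  1.083e+01 -1.100e-01 -2.000e-02  2.800e-01]
```

View pics/side1.png

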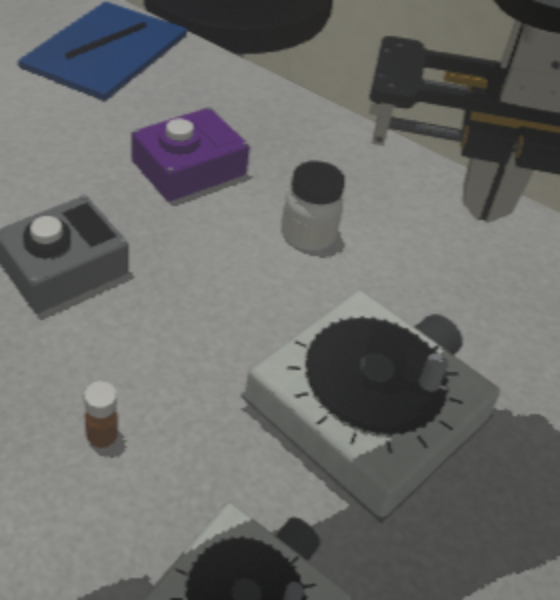

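```bash
python3 -m handwheel '[{"tx":0.3,"ty":0,"tz":4,"wx":0,"wy":0,"wz":0.3,"claw":0},{"tx":0.3,"ty":0,"tz":7,"wx":0,"wy":0,"wz":0.3,"claw":0},{"tx":0.3,"ty":0,"tz":9,"wx":0,"wy":0,"wz":0.3,"claw":0},{"tx":0.3,"ty":0,"tz":10.8,"wx":0,"wy":0,"wz":0.3,"claw":0},{"tx":0.3,"ty":0,"tz":10.8,"wx":0,"wy":0,"wz":0.3,"claw":0},{"tx":0.3,"ty":0,"tz":10.8,"wx":0,"wy":0,"wz":0.3,"claw":0}]'; python3 -c "
from h import *
st();
for g in(.034,.022,.018,.016):
  p,y=push(-63.5,g);print(g,rel(p,y))
for n in('side','top'):
  im,d=vision.get_image(n);cv2.imwrite('pics/'+n+'2.png',cv2.resize(im[220:400,320:500] if n=='side' else im[130:290,320:480],None,fx=3,fy=3,interpolation=2))
"
```

```text
clock: 3.98
position: [0.6088, -0.2038, 0.0912]
ee_rot: [0.725, -3.055, -0.003]
force: [0.9, 0.3, -0.1]
width: 0.008
3.9833 [ 0.6088 -0.2038  0.0912] [ 7.250e-01 -3.055e+00 -3.000e-03] F [ 0.9   0.26 -0.13] w 0.008 q [ 0.04  0.58  0.31  1.67 -0.21  0.93  2.46]
0.034 [ 0.08 -0.61  0.02  0.12 -0.05  0.19]
0.022 [ 1.28 -0.61  0.02  0.12 -0.05  0.19]
0.018 [ 1.68 -0.61  0.02  0.12 -0.05  0.19]
0.016 [ 1.88 -0.61  0.02  0.12 -0.05  0.19]
```

View pics/side2.png

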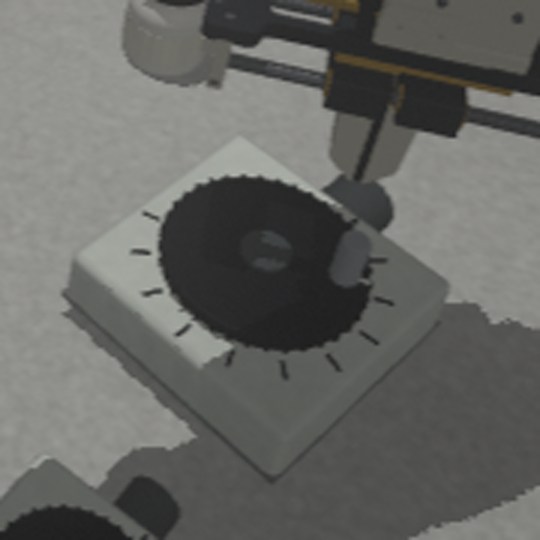

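View pics/top2.png

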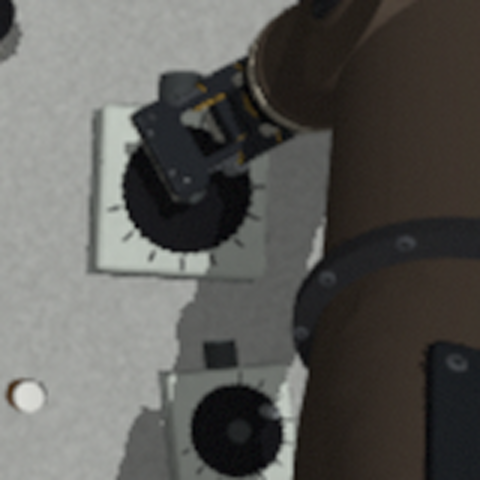

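The finger is down behind the stud on its anticlockwise side, clear of it. In the side crop the stud is at (350,258) and the fingertip at (365,175). I'll approach until it touches.

```bash
python3 -m handwheel '[{"tx":0.3,"ty":-0.6,"tz":0,"wx":0,"wy":0,"wz":0.2,"claw":0},{"tx":0.7,"ty":-0.6,"tz":0,"wx":0,"wy":0,"wz":0.2,"claw":0},{"tx":1.1,"ty":-0.6,"tz":0,"wx":0,"wy":0,"wz":0.2,"claw":0},{"tx":1.3,"ty":-0.6,"tz":0,"wx":0,"wy":0,"wz":0.2,"claw":0},{"tx":1.3,"ty":-0.6,"tz":0,"wx":0,"wy":0,"wz":0.2,"claw":0}]'; python3 -c "
from h import *
st();
for g in(.022,.018,.016):
  p,y=push(-63.5,g);print(g,rel(p,y))
"
```

```text
clock: 4.5
position: [0.5993, -0.2181, 0.0922]
ee_rot: [-0.715, 3.059, -0.0]
force: [0.7, -0.5, 0.9]
width: 0.005
4.5 [ 0.5993 -0.2181  0.0922] [-0.715  3.059 -0.   ] F [ 0.7  -0.49  0.93] w 0.005 q [ 0.06  0.57  0.31  1.68 -0.21  0.92  2.48]
0.022 [-0.21  0.23  0.12 -0.01  0.   -0.19]
0.018 [ 0.19  0.23  0.12 -0.01  0.   -0.19]
0.016 [ 0.39  0.23  0.12 -0.01  0.   -0.19]
```

```bash
python3 -m handwheel '[{"tx":0.1,"ty":0,"tz":0,"wx":0,"wy":0,"wz":0,"claw":0},{"tx":0.2,"ty":0,"tz":0,"wx":0,"wy":0,"wz":0,"claw":0},{"tx":0.3,"ty":0,"tz":0,"wx":0,"wy":0,"wz":0,"claw":0}]'; python3 -m handwheel '[{"tx":0.1,"ty":0,"tz":0,"wx":0,"wy":0,"wz":0,"claw":0},{"tx":0.2,"ty":0,"tz":0,"wx":0,"wy":0,"wz":0,"claw":0},{"tx":0.2,"ty":0,"tz":0,"wx":0,"wy":0,"wz":0,"claw":0}]'; python3 -c "
from h import *
for i in range(3):
  st();vision.get_image('side')
p,y=push(-63.5,.0175);print(rel(p,y))
"
```

```text
clock: 4.75
position: [0.5972, -0.2186, 0.0918]
ee_rot: [-0.717, 3.059, 0.0]
force: [-0.2, -1.0, 0.5]
width: 0.007
clock: 5.0
position: [0.5952, -0.2197, 0.0918]
ee_rot: [0.716, -3.059, -0.0]
force: [0.2, 0.2, -0.1]
width: 0.003
5.0 [ 0.5952 -0.2197  0.0918] [ 0.716 -3.059 -0.   ] F [ 0.19  0.19 -0.14] w 0.003 q [ 0.06  0.57  0.31  1.69 -0.21  0.92  2.49]
5.05 [ 0.5954 -0.2196  0.0918] [ 0.717 -3.059 -0.   ] F [-0.76  0.86  0.31] w 0.004 q [ 0.06  0.57  0.31  1.69 -0.21  0.92  2.49]
5.1 [ 0.5954 -0.2196  0.0918] [-0.717  3.059  0.   ] F [-0.09  0.66  0.68] w 0.009 q [ 0.06  0.57  0.31  1.69 -0.21  0.92  2.49]
[-0.17  0.2   0.08  0.    0.   -0.12]
```

```bash
python3 -m handwheel '[{"tx":0.1,"ty":0.2,"tz":0,"wx":0,"wy":0,"wz":0,"claw":0},{"tx":0.2,"ty":0.2,"tz":0,"wx":0,"wy":0,"wz":0,"claw":0},{"tx":0.2,"ty":0.2,"tz":0,"wx":0,"wy":0,"wz":0,"claw":0}]'; python3 -m handwheel '[{"tx":0.1,"ty":0,"tz":0,"wx":0,"wy":0,"wz":0,"claw":0},{"tx":0.2,"ty":0,"tz":0,"wx":0,"wy":0,"wz":0,"claw":0},{"tx":0.2,"ty":0,"tz":0,"wx":0,"wy":0,"wz":0,"claw":0}]'; python3 -c "
from h import *
for i in range(3):
  st();im,_=vision.get_image('side')
p,y=push(-63.5,.0175);print(rel(p,y))
cv2.imwrite('pics/side3.png',cv2.resize(im[220:340,360:480],None,fx=5,fy=5,interpolation=2))
"
```

```text
clock: 5.4
position: [0.5925, -0.2186, 0.0918]
ee_rot: [0.717, -3.059, -0.0]
force: [-0.2, -0.2, 0.5]
width: 0.006
clock: 5.65
position: [0.5908, -0.2198, 0.0918]
ee_rot: [0.716, -3.059, 0.0]
force: [-0.6, 0.0, -0.9]
width: 0.005
5.65 [ 0.5908 -0.2198  0.0918] [ 0.716 -3.059  0.   ] F [-0.57  0.04 -0.86] w 0.005 q [ 0.06  0.56  0.31  1.7  -0.21  0.91  2.49]
5.7 [ 0.5909 -0.2198  0.0919] [-0.716  3.059 -0.   ] F [-0.16 -0.41  0.26] w 0.006 q [ 0.06  0.56  0.31  1.7  -0.21  0.91  2.49]
5.75 [ 0.5909 -0.2197  0.0918] [-0.716  3.059  0.   ] F [-0.17  0.38  0.35] w 0.002 q [ 0.06  0.56  0.31  1.7  -0.21  0.91  2.49]
[-0.57  0.    0.08 -0.    0.01 -0.13]
```

View pics/side3.png

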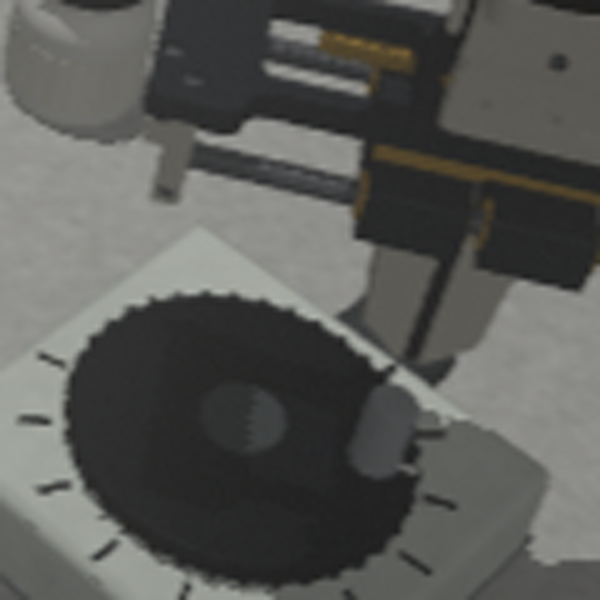

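```bash
python3 -c "
from h import *
im,d=vision.get_image('side')
for p in ([.5808,-.2246,.097],[.5808,-.2246,.067],[.5909,-.2197,.0778],[.5909,-.2197,.15],[.5615,-.1868,.067]):
  q=proj('side',p);print(p,q.round(1),((q-[360,220])*5).round())
K=np.s_
for (c,r) in((405,350),(385,350),(440,355),(390,390),(385,440),(400,300),(450,300)):
  u,v=360+c/5,220+r/5;print((c,r),unproj('side',u,v,d[int(v),int(u)]).round(4))
"
```

```text
[0.5808, -0.2246, 0.097] [437.4 298.2] [387. 391.]
[0.5808, -0.2246, 0.067] [433.  309.9] [365. 449.]
[0.5909, -0.2197, 0.0778] [435.1 300.5] [376. 402.]
[0.5909, -0.2197, 0.15] [446.3 270.6] [432. 253.]
[0.5615, -0.1868, 0.067] [406.4 303. ] [232. 415.]
(405, 350) [ 0.581  -0.2252  0.1175]
(385, 350) [ 0.6402 -0.2024  0.0475]
(440, 355) [ 0.5836 -0.2346  0.1211]
(390, 390) [ 0.5812 -0.2252  0.0977]
(385, 440) [ 0.5731 -0.2314  0.0854]
(400, 300) [ 0.5763 -0.22    0.1403]
(450, 300) [ 0.5839 -0.2314  0.1437]
```

```bash
python3 -c "
from h import *
print(arm.tip_reach,[a for a in dir(arm) if a[0]!='_'])
im,d=vision.get_image('side')
np.set_printoptions(linewidth=200)
u,v=np.meshgrid(np.arange(420,475),np.arange(265,305));P=unproj('side',u,v,d[265:305,420:475])
for r in range(0,40,2): print(265+r,[tuple((P[r,c]*1000).astype(int)) for c in range(8,50,6)])
im,d=vision.get_image('top');cv2.imwrite('pics/top4.png',cv2.resize(im[130:240,340:450],None,fx=5,fy=5,interpolation=2))
"
```

```text
0.014 ['PlanningError', 'sign_off', 'tip_reach']
265 [(np.int64(727), np.int64(-143), np.int64(0)), (np.int64(548), np.int64(-213), np.int64(189)), (np.int64(548), np.int64(-221), np.int64(195)), (np.int64(553), np.int64(-227), np.int64(196)), (np.int64(555), np.int64(-234), np.int64(200)), (np.int64(559), np.int64(-240), np.int64(201)), (np.int64(564), np.int64(-246), np.int64(202))]
267 [(np.int64(723), np.int64(-146), np.int64(0)), (np.int64(546), np.int64(-214), np.int64(187)), (np.int64(551), np.int64(-221), np.int64(189)), (np.int64(552), np.int64(-228), np.int64(193)), (np.int64(557), np.int64(-234), np.int64(195)), (np.int64(559), np.int64(-241), np.int64(198)), (np.int64(564), np.int64(-247), np.int64(200))]
269 [(np.int64(719), np.int64(-149), np.int64(-1)), (np.int64(585), np.int64(-203), np.int64(145)), (np.int64(552), np.int64(-221), np.int64(184)), (np.int64(554), np.int64(-228), np.int64(188)), (np.int64(582), np.int64(-228), np.int64(167)), (np.int64(560), np.int64(-241), np.int64(194)), (np.int64(562), np.int64(-248), np.int64(197))]
271 [(np.int64(715), np.int64(-15
[... 4968 characters left out ...]
701), np.int64(-235), np.int64(-1))]
301 [(np.int64(591), np.int64(-209), np.int64(66)), (np.int64(574), np.int64(-223), np.int64(94)), (np.int64(578), np.int64(-230), np.int64(96)), (np.int64(622), np.int64(-227), np.int64(55)), (np.int64(679), np.int64(-222), np.int64(0)), (np.int64(686), np.int64(-230), np.int64(1)), (np.int64(694), np.int64(-238), np.int64(1))]
303 [(np.int64(587), np.int64(-211), np.int64(66)), (np.int64(572), np.int64(-224), np.int64(92)), (np.int64(575), np.int64(-232), np.int64(96)), (np.int64(621), np.int64(-228), np.int64(52)), (np.int64(626), np.int64(-236), np.int64(54)), (np.int64(684), np.int64(-232), np.int64(0)), (np.int64(692), np.int64(-240), np.int64(-1))]
```

View pics/top4.png

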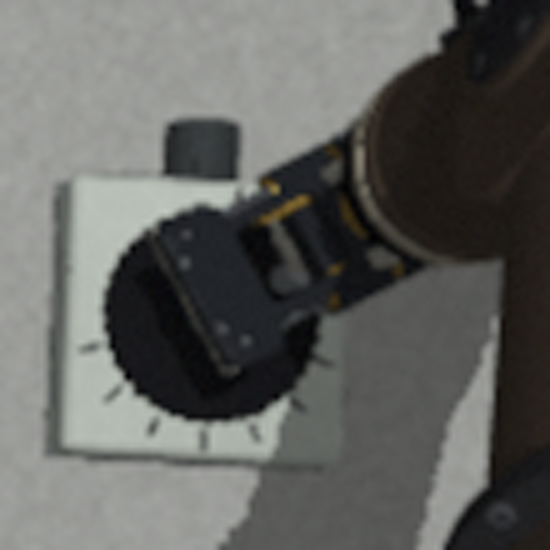

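The side depth shows the fingertips' lower edge at z≈0.117, right above the stud (top 0.097). The reported TCP z of 0.092 would put it at 0.078, so the whole gripper stands about 39 mm higher than the readout says. The x and y readings agree with the picture. I'll trust the picture: back off, then lower in checked steps.

```bash
cat >> h.py <<'E'
def fing(tag=None):
    """lower edge of fingers from side depth near tool axis"""
    o=sensors.observe();im,d=vision.get_image('side');u,v=np.meshgrid(np.arange(560),np.arange(420));P=unproj('side',u,v,d)
    Rt=R.from_rotvec(o["ee_rot"]);L=(P-o["position"])@Rt.as_matrix()
    k=(abs(L[...,0])<.016)&(abs(L[...,1])<.022)&(L[...,2]>-.09)&(L[...,2]<.04)&(d>0)
    return im,P,L,k
E
python3 -m handwheel '[{"tx":-0.6,"ty":0,"tz":0,"wx":0,"wy":0,"wz":0,"claw":0},{"tx":-1.4,"ty":0,"tz":0,"wx":0,"wy":0,"wz":0,"claw":0},{"tx":-2.3,"ty":0,"tz":0,"wx":0,"wy":0,"wz":0,"claw":0},{"tx":-2.3,"ty":0,"tz":1.0,"wx":0,"wy":0,"wz":0,"claw":0},{"tx":-2.3,"ty":0,"tz":1.0,"wx":0,"wy":0,"wz":0,"claw":0},{"tx":-2.3,"ty":0,"tz":1.0,"wx":0,"wy":0,"wz":0,"claw":0}]'; python3 -c "
from h import *
st();im,P,L,k=fing();z=P[k][:,2];print(k.sum(),np.percentile(z,[0,1,3,5,10,50]).round(4)); 
print('lx',np.percentile(L[k][:,0],[1,10,50,90,99]).round(4),'ly',np.percentile(L[k][:,1],[1,10,50,90,99]).round(4))
cv2.imwrite('pics/side5.png',cv2.resize(im[220:340,360:480],None,fx=5,fy=5,interpolation=2))
"
```

```text
clock: 6.45
position: [0.6109, -0.209, 0.0806]
ee_rot: [0.717, -3.057, -0.001]
force: [0.2, 0.3, -0.1]
width: 0.004
6.45 [ 0.6109 -0.209   0.0806] [ 7.170e-01 -3.057e+00 -1.000e-03] F [ 0.16  0.3  -0.13] w 0.004 q [ 0.05  0.6   0.31  1.67 -0.22  0.91  2.47]
724 [0.0522 0.0537 0.0542 0.0548 0.0648 0.1206]
lx [-0.0142 -0.0061  0.0115  0.0133  0.0149] ly [-0.0209 -0.0164  0.0011  0.0158  0.0208]
```

View pics/side5.png

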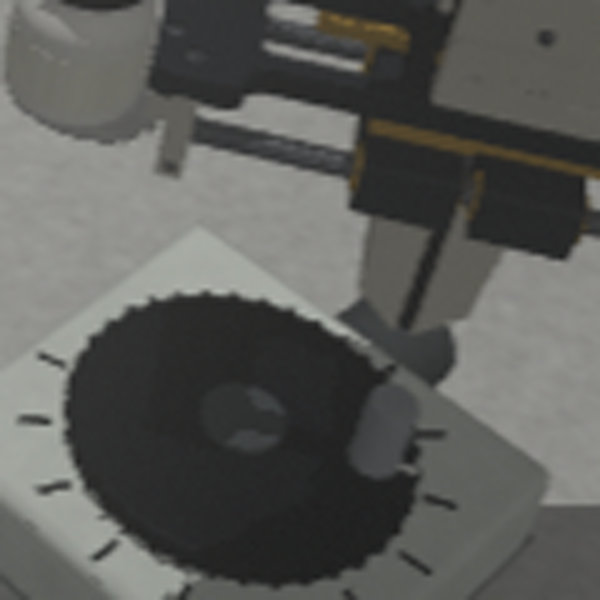

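```bash
python3 -m handwheel '[{"tx":0,"ty":0,"tz":0.7,"wx":0,"wy":0,"wz":0,"claw":0},{"tx":0,"ty":0,"tz":1.4,"wx":0,"wy":0,"wz":0,"claw":0},{"tx":0,"ty":0,"tz":2.0,"wx":0,"wy":0,"wz":0,"claw":0},{"tx":0,"ty":0,"tz":2.0,"wx":0,"wy":0,"wz":0,"claw":0},{"tx":0,"ty":0,"tz":2.0,"wx":0,"wy":0,"wz":0,"claw":0}]'; python3 -c "
from h import *
st();im,P,L,k=fing();k&=(P[...,2]>.072);z=P[k][:,2];print(k.sum(),np.percentile(z,[0,1,3,5,10,50]).round(4)); 
vs,us=np.nonzero(k)
for c in range(430,456,4):
  m=us==c
  if m.any(): r=vs[m].max();print(c,r,P[r,c].round(4),P[r+1,c].round(4))
cv2.imwrite('pics/side6.png',cv2.resize(im[220:340,360:480],None,fx=5,fy=5,interpolation=2))
"
```

```text
clock: 6.92
position: [0.6111, -0.2093, 0.0611]
ee_rot: [0.716, -3.058, -0.001]
force: [0.2, -0.5, -0.6]
width: 0.007
6.9167 [ 0.6111 -0.2093  0.0611] [ 7.160e-01 -3.058e+00 -1.000e-03] F [ 0.18 -0.49 -0.65] w 0.007 q [ 0.05  0.62  0.3   1.69 -0.22  0.87  2.47]
444 [0.0811 0.0851 0.0873 0.0891 0.0929 0.1112]
430 287 [ 0.5943 -0.2039  0.0951] [ 0.6292 -0.1934  0.0542]
434 292 [ 0.5983 -0.2112  0.0855] [ 0.622  -0.2048  0.0568]
438 293 [ 0.6016 -0.2167  0.085 ] [ 0.6275 -0.21    0.0541]
442 293 [ 0.6023 -0.2224  0.0895] [ 0.1119 -0.3558  0.6289]
446 292 [ 0.6049 -0.2269  0.0937] [ 0.6522 -0.2151  0.0401]
450 290 [ 0.6093 -0.2303  0.0979] [ 0.6667 -0.2164  0.0344]
454 283 [ 0.608  -0.2322  0.1178] [ 0.7192 -0.2052  0.0009]
```

View pics/side6.png

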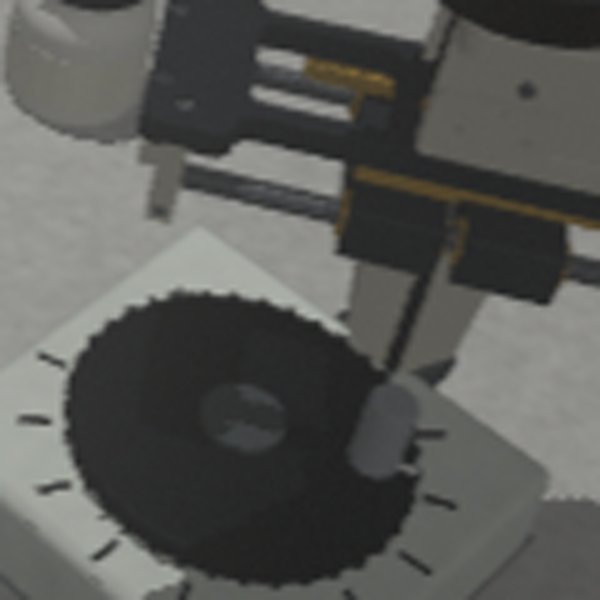

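Now the tip is at z≈0.084 and the finger stands behind the stud at crop (385,375). I'll go 6 mm lower and then approach.

```bash
python3 -m handwheel '[{"tx":0.3,"ty":0,"tz":0.3,"wx":0,"wy":0,"wz":0,"claw":0},{"tx":0.6,"ty":0,"tz":0.6,"wx":0,"wy":0,"wz":0,"claw":0},{"tx":0.9,"ty":0,"tz":0.6,"wx":0,"wy":0,"wz":0,"claw":0},{"tx":1.2,"ty":0,"tz":0.6,"wx":0,"wy":0,"wz":0,"claw":0},{"tx":1.4,"ty":0,"tz":0.6,"wx":0,"wy":0,"wz":0,"claw":0},{"tx":1.4,"ty":0,"tz":0.6,"wx":0,"wy":0,"wz":0,"claw":0}]'; python3 -m handwheel '[{"tx":0.1,"ty":0,"tz":0,"wx":0,"wy":0,"wz":0,"claw":0},{"tx":0.2,"ty":0,"tz":0,"wx":0,"wy":0,"wz":0,"claw":0},{"tx":0.2,"ty":0,"tz":0,"wx":0,"wy":0,"wz":0,"claw":0}]';  python3 -c "
from h import *
st();p,y=push(-63.5,.0175,.055);print(rel(p,y))
vision.get_image('top');st()"
```

```text
clock: 7.47
position: [0.5985, -0.2161, 0.056]
ee_rot: [0.716, -3.059, 0.0]
force: [0.7, -0.2, -0.6]
width: 0.005
clock: 7.72
position: [0.5972, -0.2165, 0.0559]
ee_rot: [-0.717, 3.059, -0.0]
force: [-1.2, 0.1, -0.1]
width: 0.006
7.7167 [ 0.5972 -0.2165  0.0559] [-0.717  3.059 -0.   ] F [-1.24  0.05 -0.05] w 0.006 q [ 0.07  0.61  0.3   1.72 -0.22  0.85  2.49]
[ 0.12  0.    0.09 -0.    0.01 -0.13]
7.7667 [ 0.5973 -0.2165  0.0559] [-0.717  3.059 -0.   ] F [0.29 0.29 0.39] w 0.004 q [ 0.07  0.61  0.3   1.72 -0.22  0.85  2.49]
```

```bash
python3 -c "
from h import *
o=sensors.observe()
for th in range(-64,-82,-2):
  p,y=push(th,.0175,.0555);print(th,rel(p,y,o)[[0,1,2,5]])
"
```

```text
-64 [ 0.17 -0.01  0.04  0.37]
-66 [ 0.32 -0.07  0.04  2.37]
-68 [ 0.47 -0.12  0.04  4.37]
-70 [ 0.62 -0.17  0.04  6.37]
-72 [ 0.78 -0.21  0.04  8.37]
-74 [ 0.93 -0.25  0.04 10.37]
-76 [ 1.09 -0.28  0.04 12.37]
-78 [ 1.25 -0.3   0.04 14.37]
-80 [ 1.41 -0.32  0.04 16.37]
```

```bash
python3 -m handwheel '[{"tx":0.15,"ty":0,"tz":0,"wx":0,"wy":0,"wz":0.4,"claw":0},{"tx":0.3,"ty":-0.07,"tz":0,"wx":0,"wy":0,"wz":2.4,"claw":0},{"tx":0.45,"ty":-0.12,"tz":0,"wx":0,"wy":0,"wz":4.4,"claw":0},{"tx":0.6,"ty":-0.17,"tz":0,"wx":0,"wy":0,"wz":6.4,"claw":0},{"tx":0.6,"ty":-0.17,"tz":0,"wx":0,"wy":0,"wz":6.4,"claw":0}]';  cat >> h.py <<'E'
def pose():
    o=sensors.observe();x=R.from_rotvec(o["ee_rot"]).as_matrix()[:,0]
    y=np.degrees(np.arctan2(x[1],x[0]));th=(y+90+180)%360-180
    v=o["position"][:2]-C; print("t",round(o["clock"],2),"yaw-theta",round(th,1),"tcp ang",round(np.degrees(np.arctan2(v[1],v[0])),1),"F",o["force"].round(1),"push along x",round(float(o["force"][:2]@x[:2]),2),"z",round(o["position"][2],4),"q7",round(o["joints"][6],2))
def stud(tag):
    out=[]
    for n in("side","top"):
        im,d=vision.get_image(n);u,v=np.meshgrid(np.arange(560),np.arange(420));P=unproj(n,u,v,d)
        r=np.hypot(P[...,0]-C[0],P[...,1]-C[1]);o=sensors.observe()
        k=(P[...,2]>.088)&(P[...,2]<.102)&(r<.055)&(r>.03)
        ang=np.degrees(np.arctan2(P[...,1]-C[1],P[...,0]-C[0]))[k]
        print(n,k.sum(),"ang med",np.round(np.percentile(ang,[10,50,90]),1) if k.sum() else None)
        a=im[220:345,345:495] if n=="side" else im[130:255,320:470]
        out.append(cv2.resize(a,None,fx=2.6,fy=2.6,interpolation=2))
    cv2.imwrite(f"pics/s_{tag}.png",np.hstack(out))
E
python3 -c "
from h import *
pose();stud('a');pose()"
```

```text
clock: 8.18
position: [0.5929, -0.2204, 0.0559]
ee_rot: [-0.542, 3.094, 0.0]
force: [0.5, 0.6, -1.0]
width: 0.002
t 8.18 yaw-theta -70.1 tcp ang -46.9 F [ 0.5  0.6 -1. ] push along x -0.69 z 0.0559 q7 2.41
side 172 ang med [-81.  -67.5 -59.5]
top 8 ang med [-39.  -31.7 -24.3]
t 8.28 yaw-theta -70.0 tcp ang -46.9 F [ 1.6  0.3 -0.3] push along x -1.6 z 0.0559 q7 2.41
```

View pics/s_a.png

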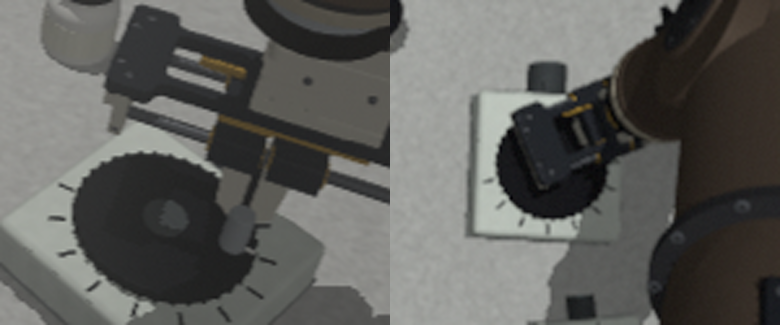

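```bash
python3 -c "
from h import *
o=sensors.observe()
for th in range(-70,-82,-1):
  p,y=push(th,.0175,.0555);print(th,rel(p,y,o)[[0,1,2,5]])
"
```

```text
-70 [ 0.05 -0.02  0.04  0.05]
-71 [ 0.13 -0.05  0.04  1.05]
-72 [ 0.2  -0.08  0.04  2.05]
-73 [ 0.28 -0.1   0.04  3.05]
-74 [ 0.35 -0.13  0.04  4.05]
-75 [ 0.43 -0.15  0.04  5.05]
-76 [ 0.51 -0.18  0.04  6.05]
-77 [ 0.58 -0.2   0.04  7.05]
-78 [ 0.66 -0.22  0.04  8.05]
-79 [ 0.74 -0.24  0.04  9.05]
-80 [ 0.82 -0.26  0.04 10.05]
-81 [ 0.9  -0.27  0.04 11.05]
```

```bash
python3 -m handwheel '[{"tx":0.13,"ty":-0.05,"tz":0,"wx":0,"wy":0,"wz":1,"claw":0},{"tx":0.2,"ty":-0.08,"tz":0,"wx":0,"wy":0,"wz":2,"claw":0},{"tx":0.28,"ty":-0.1,"tz":0,"wx":0,"wy":0,"wz":3,"claw":0},{"tx":0.28,"ty":-0.1,"tz":0,"wx":0,"wy":0,"wz":3,"claw":0}]'; python3 -c "
from h import *
pose();stud('b');pose()"
```

```text
clock: 8.62
position: [0.5899, -0.2228, 0.0558]
ee_rot: [0.461, -3.107, -0.0]
force: [0.1, 1.0, -0.7]
width: 0.005
t 8.62 yaw-theta -73.1 tcp ang -51.7 F [ 0.1  1.  -0.7] push along x -0.34 z 0.0558 q7 2.37
side 175 ang med [-86.  -71.7 -64.2]
top 8 ang med [-45.4 -37.4 -30.9]
t 8.72 yaw-theta -73.0 tcp ang -51.5 F [-0.2  0.6 -0.8] push along x 0.04 z 0.0558 q7 2.37
```

View pics/s_b.png

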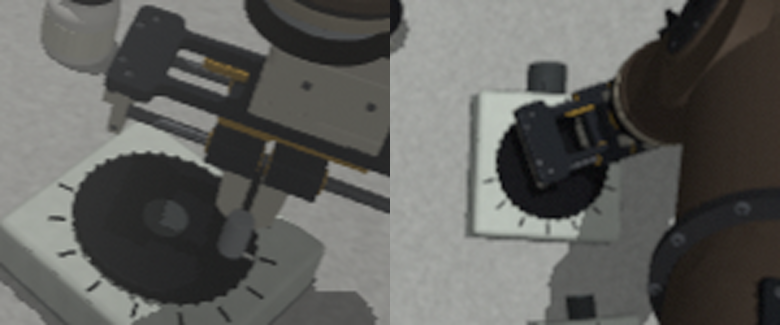

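```bash
cat >> h.py <<'E'
from scipy.optimize import minimize_scalar
def studang(N=3,lx=.012,off=False):
    o=sensors.observe();A=[]
    for _ in range(N):
        im,d=vision.get_image("side");u,v=np.meshgrid(np.arange(560),np.arange(420));P=unproj("side",u,v,d)
        L=(P-o["position"])@R.from_rotvec(o["ee_rot"]).as_matrix()
        r=np.hypot(P[...,0]-C[0],P[...,1]-C[1])
        k=(P[...,2]>.073)&(P[...,2]<.094)&(r<.056)&(r>.028)
        if not off:k&=(L[...,0]>lx)
        A.append(P[k][:,:2])
    A=np.vstack(A)
    def cost(t):
        c=C+.0425*np.array([np.cos(np.radians(t)),np.sin(np.radians(t))])
        e=np.hypot(*(A-c).T)-.008;return np.minimum(abs(e),.004).sum()
    ts=np.arange(-190,-40,.5);b=ts[np.argmin([cost(t) for t in ts])]
    print("stud angle",b,"n",len(A),"mean err mm",round(cost(b)/max(1,len(A))*1000,2));return b
E
python3 -c "
from h import *
studang();pose();studang(1,.013);studang(1,.011)
D=np.load('side0.npy');u,v=np.meshgrid(np.arange(560),np.arange(420));P=unproj('side',u,v,D);r=np.hypot(P[...,0]-C[0],P[...,1]-C[1]);k=(P[...,2]>.073)&(P[...,2]<.094)&(r<.056)&(r>.028);A=P[k][:,:2]
ts=np.arange(-190,-40,.5)
print('initial',ts[np.argmin([np.minimum(abs(np.hypot(*(A-C-.0425*np.array([np.cos(np.radians(t)),np.sin(np.radians(t))])).T)-.008),.004).sum() for t in ts])],len(A))
"
```

```text
stud angle -76.5 n 315 mean err mm 1.12
t 8.87 yaw-theta -73.0 tcp ang -51.4 F [-0.8 -0.4  0.1] push along x 0.87 z 0.0558 q7 2.37
stud angle -76.0 n 98 mean err mm 1.01
stud angle -76.0 n 127 mean err mm 1.45
initial -65.5 94
```

The stud was at -65.5° and is now at about -76°, so the finger is pushing it. Halfway is -77.5°.

```bash
python3 -m handwheel '[{"tx":0.08,"ty":-0.02,"tz":0,"wx":0,"wy":0,"wz":1,"claw":0},{"tx":0.16,"ty":-0.05,"tz":0,"wx":0,"wy":0,"wz":2,"claw":0},{"tx":0.16,"ty":-0.05,"tz":0,"wx":0,"wy":0,"wz":2,"claw":0}]'; python3 -c "
from h import *
pose();studang(2);pose()"
```

```text
clock: 9.22
position: [0.5888, -0.2237, 0.0558]
ee_rot: [0.406, -3.115, 0.0]
force: [-0.0, -0.1, 0.3]
width: 0.006
t 9.22 yaw-theta -75.1 tcp ang -53.5 F [-0.  -0.1  0.3] push along x 0.05 z 0.0558 q7 2.35
stud angle -78.5 n 218 mean err mm 1.21
t 9.32 yaw-theta -75.0 tcp ang -53.3 F [ 0.8 -0.3  0.4] push along x -0.74 z 0.0558 q7 2.35
```

```bash
python3 -m handwheel '[{"tx":0.1,"ty":-0.02,"tz":0,"wx":0,"wy":0,"wz":1,"claw":0},{"tx":0.18,"ty":-0.05,"tz":0,"wx":0,"wy":0,"wz":2,"claw":0},{"tx":0.18,"ty":-0.05,"tz":0,"wx":0,"wy":0,"wz":2,"claw":0}]'; python3 -c "
from h import *
pose();studang(2);pose()"
```

```text
clock: 9.57
position: [0.5871, -0.2246, 0.0558]
ee_rot: [0.352, -3.122, 0.0]
force: [0.4, 0.1, -0.1]
width: 0.006
t 9.57 yaw-theta -77.1 tcp ang -55.9 F [ 0.4  0.1 -0.1] push along x -0.38 z 0.0558 q7 2.32
stud angle -89.0 n 214 mean err mm 1.35
t 9.67 yaw-theta -77.0 tcp ang -55.5 F [-0.6  0.5  0.4] push along x 0.47 z 0.0558 q7 2.32
```

Click 1 is done: it jumped to -89°. From here I just rotate the tool about the dial axis, and I'll compute those rows.

```bash
cat >> h.py <<'E'
def rot(ds):
    o=sensors.observe();v=o["position"][:2]-C;x=R.from_rotvec(o["ee_rot"]).as_matrix()[:,0];y=np.degrees(np.arctan2(x[1],x[0]))
    for d in ds:
        a=np.radians(-d);w=C+np.array([[np.cos(a),-np.sin(a)],[np.sin(a),np.cos(a)]])@v
        print(d,rel([*w,.0555],y-d,o)[[0,1,2,5]])
E
python3 -c "
from h import *
rot([3,6,9,12,15,18,20,22,24])"
```

```text
3 [ 0.22 -0.08  0.03  3.  ]
6 [ 0.45 -0.15  0.03  6.  ]
9 [ 0.69 -0.21  0.03  9.  ]
12 [ 0.92 -0.25  0.03 12.  ]
15 [ 1.16 -0.29  0.03 15.  ]
18 [ 1.4  -0.31  0.03 18.  ]
20 [ 1.55 -0.32  0.03 20.  ]
22 [ 1.71 -0.32  0.03 22.  ]
24 [ 1.87 -0.31  0.03 24.  ]
```

```bash
python3 -m handwheel '[{"tx":0.22,"ty":-0.08,"tz":0,"wx":0,"wy":0,"wz":3,"claw":0},{"tx":0.45,"ty":-0.15,"tz":0,"wx":0,"wy":0,"wz":6,"claw":0},{"tx":0.69,"ty":-0.21,"tz":0,"wx":0,"wy":0,"wz":9,"claw":0},{"tx":0.92,"ty":-0.25,"tz":0,"wx":0,"wy":0,"wz":12,"claw":0},{"tx":1.16,"ty":-0.29,"tz":0,"wx":0,"wy":0,"wz":15,"claw":0},{"tx":1.28,"ty":-0.3,"tz":0,"wx":0,"wy":0,"wz":16.5,"claw":0},{"tx":1.4,"ty":-0.31,"tz":0,"wx":0,"wy":0,"wz":18,"claw":0},{"tx":1.48,"ty":-0.32,"tz":0,"wx":0,"wy":0,"wz":19,"claw":0},{"tx":1.55,"ty":-0.32,"tz":0,"wx":0,"wy":0,"wz":20,"claw":0},{"tx":1.55,"ty":-0.32,"tz":0,"wx":0,"wy":0,"wz":20,"claw":0}]'; python3 -c "
from h import *
pose();studang(2);pose();stud('c')"
```

```text
clock: 10.5
position: [0.5727, -0.231, 0.0558]
ee_rot: [-0.194, -3.135, -0.0]
force: [-0.6, 0.7, -0.1]
width: 0.003
t 10.5 yaw-theta -97.1 tcp ang -75.8 F [-0.6  0.7 -0.1] push along x 0.66 z 0.0558 q7 2.06
stud angle -100.0 n 190 mean err mm 0.96
t 10.6 yaw-theta -97.0 tcp ang -75.7 F [-0.7 -0.5  0.6] push along x 0.62 z 0.0558 q7 2.06
side 168 ang med [-109.1  -97.4  -88.2]
top 2 ang med [-61.5 -60.1 -58.6]
```

View pics/s_c.png

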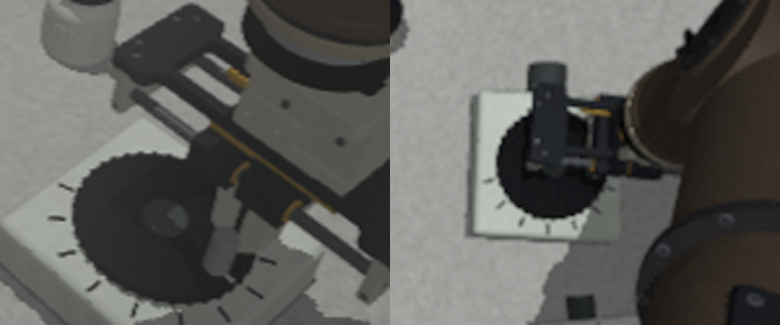

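The stud is at -100° and the finger is still behind it, at left-panel (222,250). I'll finish click 2 with 4 more degrees.

```bash
python3 -m handwheel '[{"tx":0.08,"ty":-0.02,"tz":0,"wx":0,"wy":0,"wz":1,"claw":0},{"tx":0.16,"ty":-0.05,"tz":0,"wx":0,"wy":0,"wz":2,"claw":0},{"tx":0.24,"ty":-0.08,"tz":0,"wx":0,"wy":0,"wz":3,"claw":0},{"tx":0.32,"ty":-0.1,"tz":0,"wx":0,"wy":0,"wz":4,"claw":0},{"tx":0.32,"ty":-0.1,"tz":0,"wx":0,"wy":0,"wz":4,"claw":0}]'; python3 -c "
from h import *
pose();studang(2);rot([20,24])"
```

```text
clock: 11.12
position: [0.5693, -0.2317, 0.0558]
ee_rot: [-0.305, -3.126, 0.0]
force: [-0.3, 0.5, -0.3]
width: 0.005
t 11.12 yaw-theta -101.1 tcp ang -80.1 F [-0.3  0.5 -0.3] push along x 0.43 z 0.0558 q7 2.0
stud angle -112.0 n 198 mean err mm 1.02
20 [ 1.55 -0.31  0.03 20.  ]
24 [ 1.87 -0.3   0.03 24.  ]
```

Click 2 is done (-112°, expected -113.5°). Next is click 3.

```bash
python3 -m handwheel '[{"tx":0.22,"ty":-0.08,"tz":0,"wx":0,"wy":0,"wz":3,"claw":0},{"tx":0.45,"ty":-0.15,"tz":0,"wx":0,"wy":0,"wz":6,"claw":0},{"tx":0.69,"ty":-0.21,"tz":0,"wx":0,"wy":0,"wz":9,"claw":0},{"tx":0.92,"ty":-0.25,"tz":0,"wx":0,"wy":0,"wz":12,"claw":0},{"tx":1.16,"ty":-0.29,"tz":0,"wx":0,"wy":0,"wz":15,"claw":0},{"tx":1.28,"ty":-0.3,"tz":0,"wx":0,"wy":0,"wz":16.5,"claw":0},{"tx":1.4,"ty":-0.31,"tz":0,"wx":0,"wy":0,"wz":18,"claw":0},{"tx":1.48,"ty":-0.32,"tz":0,"wx":0,"wy":0,"wz":19,"claw":0},{"tx":1.55,"ty":-0.32,"tz":0,"wx":0,"wy":0,"wz":20,"claw":0},{"tx":1.55,"ty":-0.32,"tz":0,"wx":0,"wy":0,"wz":20,"claw":0}]'; python3 -c "
from h import *
pose();studang(2);pose();stud('d')"
```

```text
clock: 12.05
position: [0.5535, -0.2317, 0.0557]
ee_rot: [-0.841, -3.026, -0.0]
force: [0.9, 0.1, 0.7]
width: 0.003
t 12.05 yaw-theta -121.1 tcp ang -100.1 F [0.9 0.1 0.7] push along x -0.71 z 0.0557 q7 1.74
stud angle -126.0 n 186 mean err mm 0.88
t 12.15 yaw-theta -121.0 tcp ang -99.8 F [ 0.2  0.1 -1.3] push along x -0.14 z 0.0558 q7 1.74
side 173 ang med [-138.4 -126.8 -111.5]
top 30 ang med [-143.8 -136.6 -130.7]
```

View pics/s_d.png

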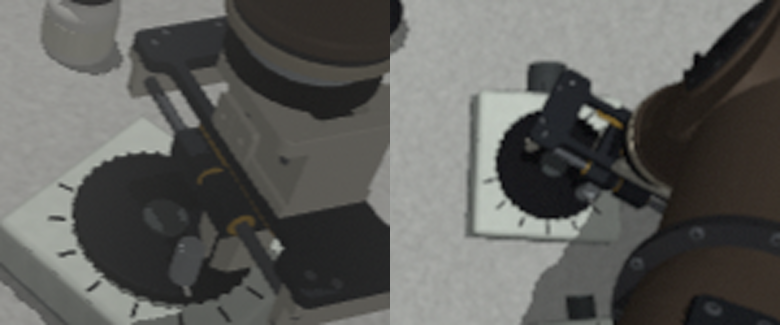

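```bash
python3 -c "
from h import *
a=[]
for n in('side','top'):
  im,d=vision.get_image(n);u,v=np.meshgrid(np.arange(560),np.arange(420));P=unproj(n,u,v,d);r=np.hypot(P[...,0]-C[0],P[...,1]-C[1])
  k=(P[...,2]>.072)&(P[...,2]<.1)&(r<.056)&(r>.028)
  A=P[k];L=(A-sensors.observe()['position'])@R.from_rotvec(sensors.observe()['ee_rot']).as_matrix()
  h=np.histogram(np.degrees(np.arctan2(A[:,1]-C[1],A[:,0]-C[0])),np.arange(-170,-80,5));print(n,list(zip(h[1].astype(int),h[0])))
  top=A[(A[:,2]>.094)];print('top pts',len(top),top.mean(0) if len(top) else 0)
  for th in(-126,-130,-134,-137.5):
    p=proj(n,[*(C+.0425*np.array([np.cos(np.radians(th)),np.sin(np.radians(th))])),.097])
    cv2.circle(im,tuple(int(round(x)) for x in p),0,(0,255,255),-1)
  c=im[285:345,385:455] if n=='side' else im[165:225,370:440]
  a.append(cv2.resize(c,None,fx=5.5,fy=5.5,interpolation=0))
cv2.imwrite('pics/s_e.png',np.hstack(a))
"
```

```text
side [(np.int64(-170), np.int64(0)), (np.int64(-165), np.int64(0)), (np.int64(-160), np.int64(0)), (np.int64(-155), np.int64(0)), (np.int64(-150), np.int64(6)), (np.int64(-145), np.int64(55)), (np.int64(-140), np.int64(47)), (np.int64(-135), np.int64(42)), (np.int64(-130), np.int64(21)), (np.int64(-125), np.int64(0)), (np.int64(-120), np.int64(3)), (np.int64(-115), np.int64(83)), (np.int64(-110), np.int64(11)), (np.int64(-105), np.int64(0)), (np.int64(-100), np.int64(0)), (np.int64(-95), np.int64(0)), (np.int64(-90), np.int64(0))]
top pts 105 [ 0.53416013 -0.22038485  0.09656382]
top [(np.int64(-170), np.int64(0)), (np.int64(-165), np.int64(0)), (np.int64(-160), np.int64(0)), (np.int64(-155), np.int64(0)), (np.int64(-150), np.int64(2)), (np.int64(-145), np.int64(19)), (np.int64(-140), np.int64(10)), (np.int64(-135), np.int64(9)), (np.int64(-130), np.int64(4)), (np.int64(-125), np.int64(0)), (np.int64(-120), np.int64(0)), (np.int64(-115), np.int64(0)), (np.int64(-110), np.int64(0)), (np.int64(-105), np.int64(0)), (np.int64(-100), np.int64(0)), (np.int64(-95), np.int64(0)), (np.int64(-90), np.int64(0))]
top pts 26 [ 0.53149552 -0.2156562   0.09607647]
```

View pics/s_e.png

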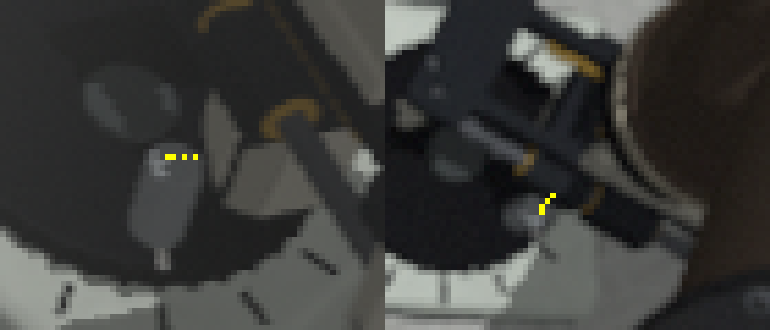

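Click 3 is already done: the stud is clear of the finger at about -137° and its white pointer, at left-panel (163,260), points at a tick. The same image check goes with click 4, pushed in smaller portions.

```bash
cat >> h.py <<'E'
def seg(tag,ths=()):
    a=[]
    for n in('side','top'):
      im,d=vision.get_image(n);u,v=np.meshgrid(np.arange(560),np.arange(420));P=unproj(n,u,v,d);r=np.hypot(P[...,0]-C[0],P[...,1]-C[1])
      A=P[(P[...,2]>.072)&(P[...,2]<.1)&(r<.056)&(r>.028)]
      h=np.histogram(np.degrees(np.arctan2(A[:,1]-C[1],A[:,0]-C[0])),np.arange(-190,-90,5));print(n,[(int(x),int(y)) for x,y in zip(h[1],h[0]) if y])
      for th in ths:
        p=proj(n,[*(C+.0425*np.array([np.cos(np.radians(th)),np.sin(np.radians(th))])),.097]);cv2.circle(im,tuple(int(round(x)) for x in p),0,(0,255,255),-1)
      c=im[275:345,375:455] if n=='side' else im[155:225,355:435]
      a.append(cv2.resize(c,None,fx=4.8,fy=4.8,interpolation=0))
    cv2.imwrite(f'pics/{tag}.png',np.hstack(a))
E
python3 -c "
from h import *
rot([14,20])"
python3 -m handwheel '[{"tx":0.22,"ty":-0.08,"tz":0,"wx":0,"wy":0,"wz":3,"claw":0},{"tx":0.45,"ty":-0.15,"tz":0,"wx":0,"wy":0,"wz":6,"claw":0},{"tx":0.69,"ty":-0.21,"tz":0,"wx":0,"wy":0,"wz":9,"claw":0},{"tx":0.92,"ty":-0.25,"tz":0,"wx":0,"wy":0,"wz":12,"claw":0},{"tx":1.08,"ty":-0.28,"tz":0,"wx":0,"wy":0,"wz":14,"claw":0},{"tx":1.24,"ty":-0.3,"tz":0,"wx":0,"wy":0,"wz":16,"claw":0},{"tx":1.4,"ty":-0.31,"tz":0,"wx":0,"wy":0,"wz":18,"claw":0},{"tx":1.4,"ty":-0.31,"tz":0,"wx":0,"wy":0,"wz":18,"claw":0}]'; python3 -c "
from h import *
pose();seg('s_f',(-161.5,))"
```

```text
14 [ 1.08 -0.28  0.03 14.  ]
20 [ 1.56 -0.31  0.03 20.  ]
clock: 13.02
position: [0.5405, -0.2274, 0.0559]
ee_rot: [1.305, 2.857, -0.0]
force: [2.4, -1.4, -0.5]
width: 0.002
t 13.02 yaw-theta -139.1 tcp ang -117.4 F [ 2.4 -1.4 -0.5] push along x -2.6 z 0.0559 q7 1.49
side [(-155, 7), (-150, 50), (-145, 51), (-140, 44), (-135, 35), (-130, 3)]
top [(-155, 2), (-150, 17), (-145, 7), (-140, 1), (-130, 1)]
```

View pics/s_f.png

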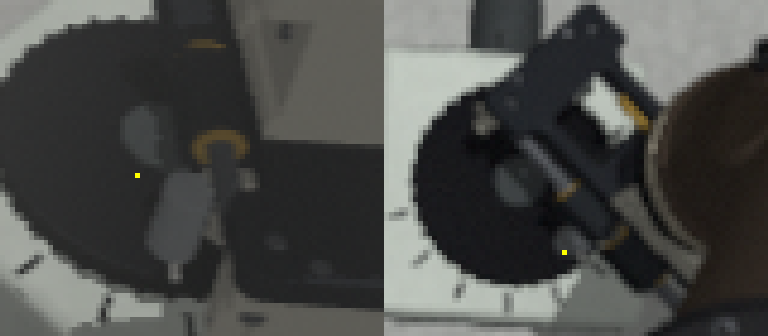

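The stud is at about -143° with 2.6 N resistance, as expected. I'll continue.

```bash
python3 -m handwheel '[{"tx":0.08,"ty":-0.02,"tz":0,"wx":0,"wy":0,"wz":1,"claw":0},{"tx":0.16,"ty":-0.05,"tz":0,"wx":0,"wy":0,"wz":2,"claw":0},{"tx":0.24,"ty":-0.08,"tz":0,"wx":0,"wy":0,"wz":3,"claw":0},{"tx":0.24,"ty":-0.08,"tz":0,"wx":0,"wy":0,"wz":3,"claw":0}]'; python3 -c "
from h import *
pose();seg('s_g',(-161.5,))"
```

```text
clock: 13.45
position: [0.5378, -0.2257, 0.0557]
ee_rot: [-1.38, -2.822, -0.0]
force: [-0.1, 0.1, -0.7]
width: 0.008
t 13.45 yaw-theta -142.1 tcp ang -121.4 F [-0.1  0.1 -0.7] push along x 0.13 z 0.0557 q7 1.45
side [(-155, 43), (-150, 52), (-145, 49), (-140, 18), (-135, 1)]
top [(-160, 2), (-155, 15), (-150, 11), (-145, 1), (-140, 1), (-135, 1)]
```

```bash
python3 -m handwheel '[{"tx":0.08,"ty":-0.02,"tz":0,"wx":0,"wy":0,"wz":1,"claw":0},{"tx":0.16,"ty":-0.05,"tz":0,"wx":0,"wy":0,"wz":2,"claw":0},{"tx":0.16,"ty":-0.05,"tz":0,"wx":0,"wy":0,"wz":2,"claw":0}]'; python3 -c "
from h import *
pose();seg('s_h',(-161.5,))"
```

```text
clock: 13.8
position: [0.5363, -0.2247, 0.0557]
ee_rot: [-1.429, -2.797, -0.0]
force: [-0.1, 0.0, -0.5]
width: 0.004
t 13.8 yaw-theta -144.1 tcp ang -123.6 F [-0.1  0.  -0.5] push along x 0.1 z 0.0557 q7 1.42
side [(-160, 18), (-155, 48), (-150, 52), (-145, 20), (-140, 1)]
top [(-160, 15), (-155, 10), (-150, 7), (-140, 1)]
```

View pics/s_h.png

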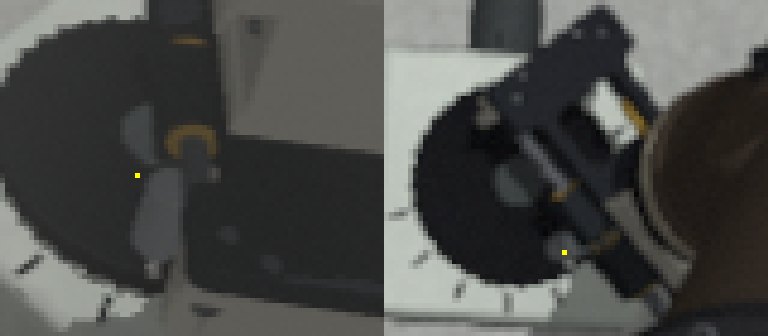

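Not jumped yet (about -150°). I'll nudge it 2° at a time.

```bash
python3 -m handwheel '[{"tx":0.08,"ty":-0.02,"tz":0,"wx":0,"wy":0,"wz":1,"claw":0},{"tx":0.16,"ty":-0.05,"tz":0,"wx":0,"wy":0,"wz":2,"claw":0},{"tx":0.16,"ty":-0.05,"tz":0,"wx":0,"wy":0,"wz":2,"claw":0}]'; python3 -c "
from h import *
pose();seg('s_i',(-161.5,))"
```

```text
clock: 14.15
position: [0.5352, -0.2238, 0.0558]
ee_rot: [-1.478, -2.772, -0.0]
force: [1.1, -0.0, 0.2]
width: 0.004
t 14.15 yaw-theta -146.1 tcp ang -125.5 F [ 1.1 -0.   0.2] push along x -0.62 z 0.0558 q7 1.39
side [(-170, 22), (-165, 46), (-160, 49), (-155, 44), (-150, 10)]
top [(-175, 1), (-170, 14), (-165, 12), (-160, 11), (-155, 6), (-150, 1), (-140, 1)]
```

View pics/s_i.png

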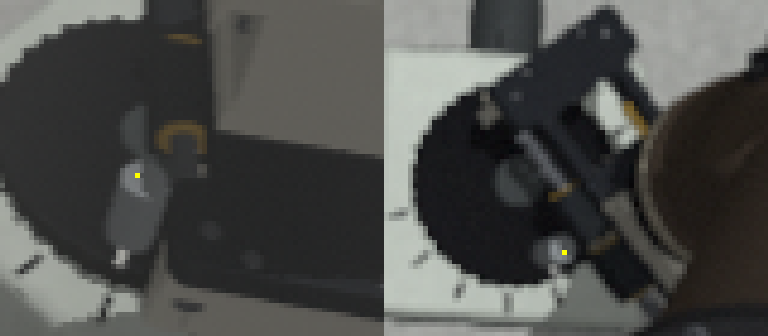

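It jumped: the stud now sits on the -161.5° marker and points at its tick. I'll back away, rise and verify.

```bash
python3 -m handwheel '[{"tx":-0.8,"ty":0,"tz":0,"wx":0,"wy":0,"wz":0,"claw":0},{"tx":-1.2,"ty":0,"tz":0,"wx":0,"wy":0,"wz":0,"claw":0},{"tx":-1.2,"ty":0,"tz":-2,"wx":0,"wy":0,"wz":0,"claw":0},{"tx":-1.2,"ty":0,"tz":-6,"wx":0,"wy":0,"wz":0,"claw":0},{"tx":-1.2,"ty":0,"tz":-10,"wx":0,"wy":0,"wz":0,"claw":0},{"tx":-1.2,"ty":0,"tz":-12,"wx":0,"wy":0,"wz":0,"claw":0},{"tx":-1.2,"ty":0,"tz":-12,"wx":0,"wy":0,"wz":0,"claw":0}]'; python3 -c "
from h import *
st()
B=np.array([.4769,.1365]);print(rel([*B,.175],-163.5+0),'yaw now',np.degrees(np.arctan2(*R.from_rotvec(sensors.observe()['ee_rot']).as_matrix()[:2,0][::-1])))
print(rel([*B,.175],124))"
```

```text
clock: 14.83
position: [0.5447, -0.2365, 0.181]
ee_rot: [1.473, 2.766, 0.002]
force: [0.3, -0.9, 0.3]
width: 0.004
14.8333 [ 0.5447 -0.2365  0.181 ] [1.473e+00 2.766e+00 2.000e-03] F [ 0.33 -0.91  0.27] w 0.004 q [-0.23  0.48  0.81  1.74 -0.39  1.08  1.3 ]
[ 3.474e+01  1.519e+01  4.400e-01 -1.000e-02  5.000e-01 -7.257e+01] yaw now 123.92916441868
[34.74 15.19  0.44  0.27  0.38 -0.07]
```

```bash
python3 -m handwheel '[{"tx":4,"ty":1.7,"tz":0,"wx":0.2,"wy":0.3,"wz":0,"claw":0},{"tx":7.5,"ty":3.3,"tz":0,"wx":0.2,"wy":0.3,"wz":0,"claw":0},{"tx":34.7,"ty":15.2,"tz":0.4,"wx":0.2,"wy":0.3,"wz":0,"claw":0},{"tx":34.7,"ty":15.2,"tz":0.4,"wx":0.2,"wy":0.3,"wz":0,"claw":0},{"tx":34.7,"ty":15.2,"tz":0.4,"wx":0.2,"wy":0.3,"wz":0,"claw":0},{"tx":34.7,"ty":15.2,"tz":0.4,"wx":0.2,"wy":0.3,"wz":0,"claw":0},{"tx":34.7,"ty":15.2,"tz":0.4,"wx":0.2,"wy":0.3,"wz":0,"claw":0},{"tx":34.7,"ty":15.2,"tz":0.4,"wx":0.2,"wy":0.3,"wz":0,"claw":0},{"tx":34.7,"ty":15.2,"tz":0.4,"wx":0.2,"wy":0.3,"wz":0,"claw":0},{"tx":34.7,"ty":15.2,"tz":0.4,"wx":0.2,"wy":0.3,"wz":0,"claw":0},{"tx":34.7,"ty":15.2,"tz":0.4,"wx":0.2,"wy":0.3,"wz":0,"claw":0},{"tx":34.7,"ty":15.2,"tz":0.4,"wx":0.2,"wy":0.3,"wz":0,"claw":0}]'; python3 -c "
from h import *
st();print(rel([.4769,.1365,.175],124));seg('s_j',(-161.5,));studang(2,off=True)
im,d=vision.get_image('side');cv2.imwrite('pics/side_k.png',im)"
```

```text
clock: 15.83
position: [0.4744, 0.1384, 0.1716]
ee_rot: [-1.472, -2.769, 0.002]
force: [0.2, -1.1, -0.0]
width: 0.004
15.8333 [0.4744 0.1384 0.1716] [-1.472e+00 -2.769e+00  2.000e-03] F [ 0.17 -1.05 -0.  ] w 0.004 q [-1.03  0.32  0.83  1.97 -0.28  0.98  0.53]
[-0.29  0.1  -0.34 -0.22 -0.26  0.02]
side [(-170, 23), (-165, 45), (-160, 49), (-155, 44), (-150, 9)]
top [(-170, 15), (-165, 12), (-160, 10), (-155, 6), (-150, 3)]
stud angle -158.5 n 182 mean err mm 0.47
```

View pics/side_k.png

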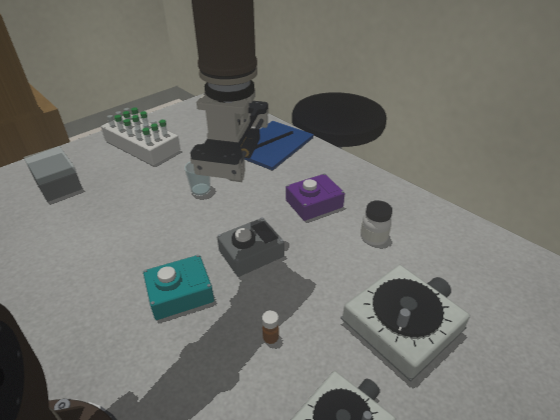

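View pics/s_j.png

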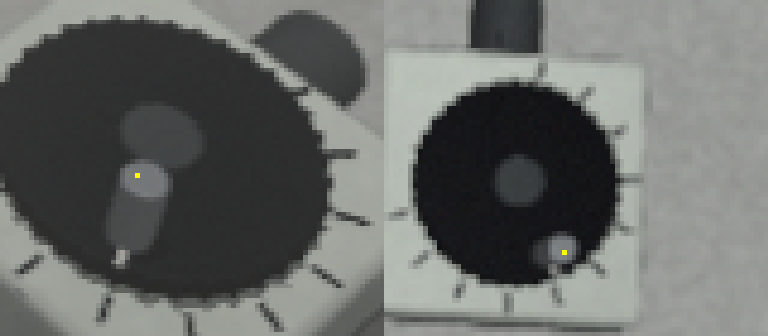

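The dial check is good: counting ticks clockwise in the top panel, the stud is at the 7th of 11 (3+4). In the side view the fingers are hard to make out near the button, so I'll zoom in.

```bash
python3 -c "
from h import *
im,d=vision.get_image('side');cv2.imwrite('pics/k2.png',cv2.resize(im[130:280,170:310],None,fx=4,fy=4,interpolation=2))
u,v=np.meshgrid(np.arange(560),np.arange(420));P=unproj('side',u,v,d)
for r in range(140,245,7): print(r,[tuple(int(x) for x in P[r,c]*1000) for c in range(195,262,9)])
o=sensors.observe();print(o['position'],[proj('side',o['position']+np.array([0,0,z])).round() for z in(0,.025,.09,.16)])
"
```

```text
140 [(677, 594, 0), (697, 577, -1), (425, 118, 301), (433, 106, 303), (441, 95, 304), (457, 92, 299), (484, 104, 283), (515, 119, 265)]
147 [(393, 120, 302), (402, 109, 303), (411, 100, 303), (422, 92, 302), (430, 81, 303), (461, 100, 281), (471, 89, 282), (769, 419, 12)]
154 [(382, 104, 302), (391, 94, 302), (400, 85, 302), (409, 75, 303), (418, 66, 303), (430, 61, 300), (469, 88, 271), (748, 395, 10)]
161 [(382, 108, 288), (390, 95, 290), (396, 81, 294), (404, 70, 296), (411, 58, 298), (442, 77, 275), (717, 399, 0), (726, 371, 8)]
168 [(384, 114, 272), (393, 104, 272), (400, 90, 276), (408, 79, 277), (412, 60, 285), (427, 59, 278), (696, 374, -1), (712, 356, 0)]
175 [(526, 365, 63), (391, 103, 261), (400, 92, 262), (408, 80, 264), (416, 69, 266), (426, 60, 265), (675, 349, 0), (691, 332, 0)]
182 [(526, 370, 40), (543, 357, 39), (590, 392, -2), (605, 373, 0), (621, 357, 0), (638, 341, 0), (655, 326, -1), (672, 311, -2)]
189 [(524, 372, 19), (543, 362, 15), (571, 366, -1), (588, 352, -2), (602, 332, 0), (617, 316, 1), (635, 303, -1), (652, 288, -1)]
196 [(523, 375, -2), (537, 357, 0)
[... 291 characters left out ...]
(552, 271, -1), (566, 255, 0), (580, 239, 1), (598, 227, -2)]
217 [(476, 308, 0), (491, 293, 0), (506, 280, -1), (520, 264, 0), (536, 250, 0), (550, 235, 0), (566, 222, -1), (580, 207, 0)]
224 [(461, 286, 1), (476, 274, 0), (490, 257, 1), (506, 247, -1), (521, 232, -1), (535, 218, -1), (518, 163, 43), (532, 151, 43)]
231 [(448, 269, 0), (463, 255, -1), (477, 241, -1), (492, 229, -2), (478, 173, 43), (476, 140, 66), (489, 128, 66), (517, 133, 44)]
238 [(435, 249, 0), (449, 235, 0), (463, 223, 0), (451, 169, 44), (458, 146, 55), (464, 126, 64), (482, 119, 57), (504, 118, 43)]
[0.47455895 0.13742964 0.17191358] [array([236., 189.]), array([235., 178.]), array([233., 146.]), array([229., 108.])]
```

View pics/k2.png

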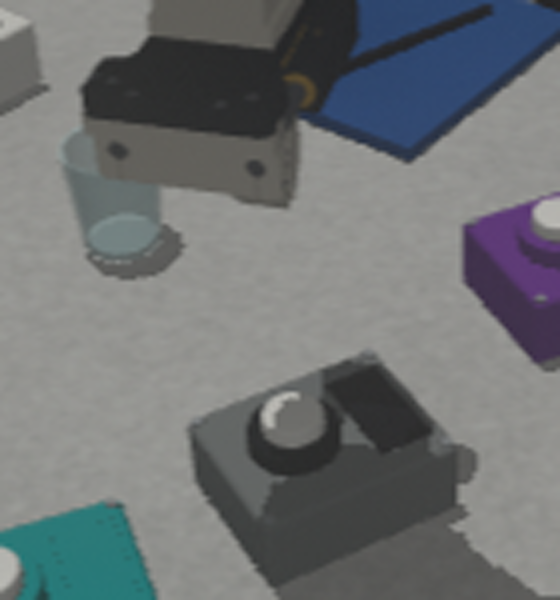

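The fingers are hidden behind the gripper's end plate, and the button at crop (293,418) is half in shadow and clear. I'll go down to just above it.

```bash
python3 -m handwheel '[{"tx":-0.2,"ty":0.1,"tz":3,"wx":0,"wy":0,"wz":0,"claw":0},{"tx":-0.2,"ty":0.1,"tz":6,"wx":0,"wy":0,"wz":0,"claw":0},{"tx":-0.2,"ty":0.1,"tz":9,"wx":0,"wy":0,"wz":0,"claw":0},{"tx":-0.2,"ty":0.1,"tz":10.5,"wx":0,"wy":0,"wz":0,"claw":0},{"tx":-0.2,"ty":0.1,"tz":11.5,"wx":0,"wy":0,"wz":0,"claw":0},{"tx":-0.2,"ty":0.1,"tz":11.5,"wx":0,"wy":0,"wz":0,"claw":0},{"tx":-0.2,"ty":0.1,"tz":11.5,"wx":0,"wy":0,"wz":0,"claw":0}]'; python3 -c "
from h import *
st();print(rel([.4769,.1365,.05],124))
a=[]
for n,c in(('side',np.s_[170:290,190:310]),('top',np.s_[170:290,200:320])):
  im,d=vision.get_image(n);a.append(cv2.resize(im[c],None,fx=3.3,fy=3.3,interpolation=2))
cv2.imwrite('pics/l.png',np.hstack(a))"
```

```text
clock: 16.72
position: [0.4758, 0.1374, 0.0572]
ee_rot: [-1.474, -2.767, 0.001]
force: [-0.1, 0.7, 0.7]
width: 0.006
16.7167 [0.4758 0.1374 0.0572] [-1.474e+00 -2.767e+00  1.000e-03] F [-0.15  0.67  0.75] w 0.006 q [-0.9   0.49  0.7   2.08 -0.47  0.73  0.69]
[-0.14  0.04  0.71 -0.2  -0.29 -0.08]
```

View pics/l.png

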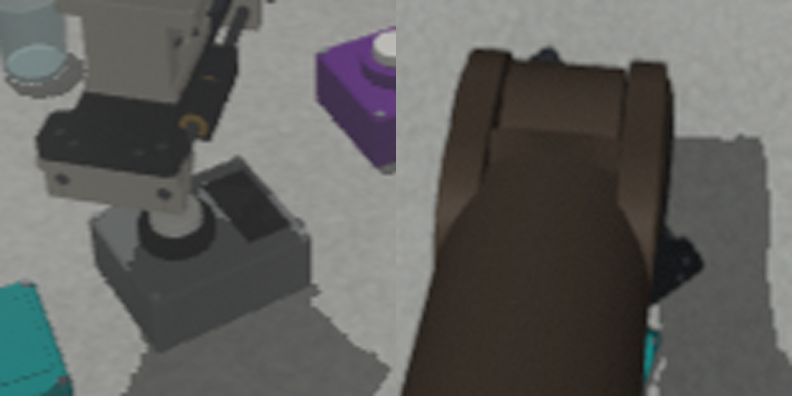

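```bash
python3 -m handwheel '[{"tx":-0.1,"ty":0,"tz":0.5,"wx":0,"wy":0,"wz":0,"claw":0},{"tx":-0.1,"ty":0,"tz":1.0,"wx":0,"wy":0,"wz":0,"claw":0},{"tx":-0.1,"ty":0,"tz":1.2,"wx":0,"wy":0,"wz":0,"claw":0},{"tx":-0.1,"ty":0,"tz":1.2,"wx":0,"wy":0,"wz":0,"claw":0}]';  python3 -m handwheel '[{"tx":0,"ty":0,"tz":0.1,"wx":0,"wy":0,"wz":0,"claw":0},{"tx":0,"ty":0,"tz":0.2,"wx":0,"wy":0,"wz":0,"claw":0},{"tx":0,"ty":0,"tz":0.3,"wx":0,"wy":0,"wz":0,"claw":0},{"tx":0,"ty":0,"tz":0.3,"wx":0,"wy":0,"wz":0,"claw":0}]'
```

```text
clock: 17.15
position: [0.4759, 0.1372, 0.0445]
ee_rot: [-1.472, -2.768, 0.001]
force: [0.1, 0.7, 0.6]
width: 0.003
clock: 17.48
position: [0.4759, 0.1372, 0.0418]
ee_rot: [-1.472, -2.768, 0.001]
force: [-0.3, 0.7, 3.1]
width: 0.006
```

```bash
python3 -m handwheel '[{"tx":0,"ty":0,"tz":0.1,"wx":0,"wy":0,"wz":0,"claw":0},{"tx":0,"ty":0,"tz":0.2,"wx":0,"wy":0,"wz":0,"claw":0},{"tx":0,"ty":0,"tz":0.2,"wx":0,"wy":0,"wz":0,"claw":0}]'
```

```text
clock: 17.73
position: [0.4759, 0.1372, 0.0397]
ee_rot: [-1.472, -2.768, 0.001]
force: [-1.2, 1.1, 3.9]
width: 0.006
```

```bash
python3 -m handwheel '[{"tx":0,"ty":0,"tz":0.1,"wx":0,"wy":0,"wz":0,"claw":0},{"tx":0,"ty":0,"tz":0.2,"wx":0,"wy":0,"wz":0,"claw":0},{"tx":0,"ty":0,"tz":0.2,"wx":0,"wy":0,"wz":0,"claw":0}]'; python3 -m handwheel '[{"tx":0,"ty":0,"tz":0.1,"wx":0,"wy":0,"wz":0,"claw":0},{"tx":0,"ty":0,"tz":0.1,"wx":0,"wy":0,"wz":0,"claw":0}]'
```

```text
clock: 17.98
position: [0.476, 0.1372, 0.0383]
ee_rot: [-1.473, -2.768, -0.0]
force: [-5.4, 0.6, 13.2]
width: 0.003
clock: 18.15
position: [0.476, 0.1373, 0.038]
ee_rot: [-1.473, -2.767, -0.001]
force: [-6.9, -0.2, 27.8]
width: 0.006
```

It bottomed out: the travel is about 6 mm, the force rose sharply to 28 N and the position stalled. Now I'll release straight up.

```bash
python3 -m handwheel '[{"tx":0,"ty":0,"tz":-0.3,"wx":0,"wy":0,"wz":0,"claw":0},{"tx":0,"ty":0,"tz":-0.8,"wx":0,"wy":0,"wz":0,"claw":0},{"tx":0,"ty":0,"tz":-2,"wx":0,"wy":0,"wz":0,"claw":0},{"tx":0,"ty":0,"tz":-5,"wx":0,"wy":0,"wz":0,"claw":0},{"tx":0,"ty":0,"tz":-9,"wx":0,"wy":0,"wz":0,"claw":0},{"tx":0,"ty":0,"tz":-13,"wx":0,"wy":0,"wz":0,"claw":0},{"tx":0,"ty":0,"tz":-15,"wx":0,"wy":0,"wz":0,"claw":0},{"tx":0,"ty":0,"tz":-15,"wx":0,"wy":0,"wz":0,"claw":0},{"tx":0,"ty":0,"tz":-15,"wx":0,"wy":0,"wz":0,"claw":0}]'; python3 -c "
from h import *
st();seg('s_m',(-161.5,));studang(1,off=True)
im,d=vision.get_image('side');cv2.imwrite('pics/side_n.png',im)
u,v=np.meshgrid(np.arange(560),np.arange(420));P=unproj('side',u,v,d)
k=(np.hypot(P[...,0]-.4769,P[...,1]-.1365)<.012)&(P[...,2]<.1);print('btn z',np.median(P[k][:,2]),k.sum())"
```

```text
clock: 18.9
position: [0.4775, 0.1371, 0.1877]
ee_rot: [-1.472, -2.769, -0.003]
force: [-0.3, 0.2, -0.6]
width: 0.006
18.9 [0.4775 0.1371 0.1877] [-1.472 -2.769 -0.003] F [-0.33  0.18 -0.59] w 0.006 q [-1.04  0.3   0.85  1.95 -0.27  1.01  0.52]
side [(-170, 23), (-165, 45), (-160, 50), (-155, 42), (-150, 9)]
top [(-170, 18), (-165, 11), (-160, 8), (-155, 5), (-150, 4)]
stud angle -158.5 n 92 mean err mm 0.47
btn z 0.06660688966843947 74
```

View pics/side_n.png

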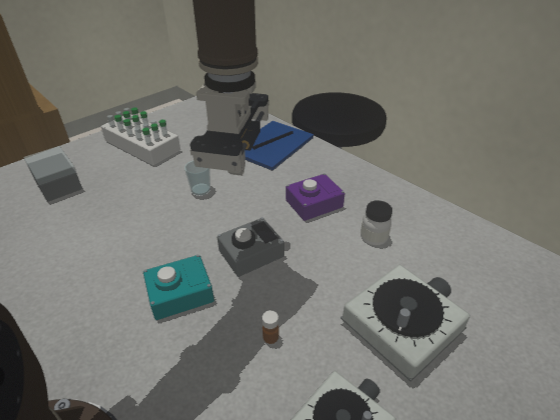

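The button at (243,237) is back up at 0.0666. The stud at (404,318) has not moved from its click. The vial (270,328), jar (376,222) and beaker (199,178) are where they were. I'll hand in.

```bash
python3 -c "
from h import *
print(arm.sign_off())"
```

```text
the job is handed in; nothing more can be done
None
```

I turned the large changer's dial clockwise four clicks with the closed fingertips. Then I pressed the grey box's start button fully down, let it come back up, and handed in at about 19 s, with the arm raised clear.

**Dial:** the stud now stands at the 7th of the 11 ticks, having started at the 3rd. It stayed there after the button press. My angle fit moved from -65.5° to -158.5°, about 93° instead of the ideal 96°. I put the difference down to fit error, because the stud's pointer lines up with its tick.

**Button:** it travelled about 6 mm, then hit its stop, where the reading climbed to 28 N. Afterwards its top was back at about 66 mm height, as before.

**Bystanders:** the vial, jar and beaker are in the same places in the last picture.

**Disagreement:** the reported tool height did not match the pictures; the fingertips were about 39 mm higher than the readout implied. My first approach therefore passed over the stud without touching it, so I took heights from the camera depth and felt for contact with the button. The fingers were hidden from both cameras during the press, so full travel rests on position and force alone.

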